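Work a stuck hand grip off a clamped jack lever

ROBOT

A 6-joint arm with a two-finger parallel gripper is mounted at the origin on the work surface. World frame = base frame: x ahead of the robot, y to its left, z up, the work surface at z = 0. Lengths are in m, angles in degrees, forces in N, time in s.
With the tool pointing down it reaches from about 0.275 to 0.75 m from the base axis. Payload 10.2 kg.
Tool frame: the origin (TCP) lies between the finger pads; the fingertips stand 22 mm ahead of it and the grasp point (between the pads) lies 3 mm ahead of it; z points along the fingers, y is the line along which they close (so a half turn about z gives the same grasp; the last joint's range is limited). The gripper opens to 88 mm and grips with 3 to 60 N. Pads are 18 mm wide; open, the fingers measure 123 mm over their backs; the gripper's body (75 mm by 187 mm) begins 45 mm behind the grasp point.
Start: joints at [-80.523, 17.928, 85.812, -0, 76.261, -12.8], TCP at [0.199, -0.486, 0.261] pointing down, gripper open.
Joint ranges: [-168.41, 168.41], [-55.51, 124.54], [10.69, 146.95], [-70.63, 250.63], [1, 178], [-165.06, 165.06]. Speed limits (degrees/s): [136.94, 136.94, 172.46, 180, 180, 180].

INTERFACE

Orientations are given as a 3x3 rotation matrix whose columns are the frame's x, y, z axes.
In Python, from cell import sensors, imaging, workorder gives the robot as it stands.
- The arm moves only by the tool servo_tool, never from a script. Its argument "rows" is a list of rows, each a list of 2 entries, a list of its own where there are three numbers: the shift along the tool's x, y, z scaled (see below), then the turn about the tool's z scaled (see below). A call has 1 to 12 rows; each row is the pose to reach, as a shift and turn from the pose commanded when the call began, along the tool's axes at that moment, turning the shorter way round; what a row does not reach only later rows make up. The controller multiplies each number of a shift by 500 mm and each number of a turn by 360 degrees. A row lasts 1/12 s, in which the tool goes at most 41.7 mm and 7.16 degrees, less where a joint would pass 70% of its speed; a pose out of reach is approached as far as the arm can. A call with a number of a shift or a turn outside -1 to 1 is refused whole. A call with a gripper value outside its range is refused whole. "grip" is the gripper's target within -1 to 1 (shut at 1, half-way at 0, fully open at -1), set as the call begins (left out, the last holds). The fingers move at their own pace and stop on an object; "grip_force" is the grip in N (left out, the last holds). Time passes only in rows, so rows that repeat a pose let the fingers close. It gives the time, the measured TCP pose, the force, the opening and the grip force at its end, in the units of the state.
- sensors.observe(): the state, without advancing time (a new reading comes with each control period).
- imaging.camera(name): name is "side" or "top" or "wrist"; returns the picture (384x512x3 uint8, red, green, blue); there is no depth.
- imaging.get_calibration(name): a dict with "fovy" (degrees; the focal length in pixels is half the picture's height over the tangent of half this angle, whatever the lens; pixels are square), "cx", "cy" (the principal point, pixels), "dist" ([k1, k2, p1, p2, k3] as OpenCV has them; the pictures are not rectified), "xyz" and "orientation" of the camera in the world. Camera axes: x right, y down, z forward; pixel columns grow to the right and rows downward; lengths in m; the calibration is good to about 2 mm. A picture is of the moment at which its call begins: read the wrist's pose just before it. get_calibration takes no time and is no camera call; for the wrist camera it gives the pose at the moment of the call.
- workorder.close_job(): hands the job in; it is judged then, once.
The state is a dict: "clock": time; "q": joint angles; "qd": joint speeds; "joint_torque": joint torques, N m; "eef_pos": TCP position; "tcp_rot": TCP orientation; "contact_force": force on the tool from outside, world axes, zero at the start; "wrist_torque": the same for the moment, N m; "opening": finger opening in m; "finger_force": force on a finger pad.
Only numpy, scipy, OpenCV 4.12 (cv2) and the standard library are available. Lean on these libraries where they do the work, as an engineer would, in place of code of your own. Each camera call takes 0.05 s, during which the arm holds its last target. There are 200 camera calls.

TASK

The worn black grip is stuck on the end of the leaning steel lever tube, and the blue clamp holds that tube only lightly: a straight pull drags the tube out with it. Twist the grip to and fro, anticlockwise first and then clockwise (seen from its closed end), at least 20 degrees each way from where it stands, easing it gradually along the tube as you twist, until it comes off without the tube sliding noticeably out of the clamp. Then stand it gently, open end down, on the free floor of the red tray and let go, leaving everything else as it is.

Things in the scene. Friction and masses are not known exactly. Their poses are not given: they have to be found in the camera images.
- clamp: Blue bench clamp fixed to the bench, base plate 130 x 100 x 12 mm. Origin on the bench straight under bar_seat; the plate spans x -45 to +85, y -50 to +50 mm; z up. Its block (60 mm wide) ends 25 mm below the grip's rim, measured along the tube; a screw handle stands out 75 mm to +y, below 100 mm height.
- bar_seat (a point): Point on the steel lever tube's axis (22 mm diameter) where the stuck grip's rim sits at the start, 120 mm above the clamp's origin. z runs along the tube, up and out of its open end, leaning 30 degrees from vertical towards the clamp's -x side (towards the robot at clamp yaw 0); y is the clamp's y. It moves with the tube.
- bar (a joint): How far the tube has slid out of the clamp along its axis, m: 0 at the start (no deeper), 0.06 at most; about 13 N of axial pull makes it slide and it stays where it is left; it must stay below 0.012. A straight pull on the stuck grip needs more (20 to 28 N), so the tube would slide instead.
- grip: The stuck hand grip: black plastic, 95 mm long, 32 mm diameter (37 mm flange of 5 mm height at the rim), 70 to 120 g. Origin at the centre of its open rim; z axis along it to the closed, solid end. Bore 26 mm diameter, 46 mm deep. At the start it stands on the tube with its frame equal to that of bar_seat; it has some spring give sideways (about 1 mm).
- grip_stripe (a point): Middle of the red stripe on the grip's side, 16 mm off its axis on its -x side, 75 mm from the rim; at the start it lies on the -x side of the tube (y = 0 in the frame of bar_seat), so it shows how far the grip is turned. Twisted anticlockwise seen from the closed end it moves to -y.
- red_tray: Red open tray fixed to the bench, 170 (x) x 130 (y) x 30 mm, walls and floor 4 mm. Origin at the centre of its underside. The grip goes here: a worn grip already stands near its +x end; the -x half is free.
- worn_grip: Another worn black grip of the same shape (solid), standing loose in the red tray about 45 to 55 mm to +x of the tray's centre. Origin at the centre of its lower end. Leave alone.
- blue_tray: Blue tray of the same size as the red one, with two new green grips standing in it; red and blue may change places. Leave alone.
- new_grip_a: New green grip, 32 mm diameter, 95 mm tall, standing loose in the blue tray. Leave alone.
- new_grip_b: Second new green grip, as the first. Leave alone.
- tape_roll: White roll of tape lying flat, behind and left of the clamp, 90 mm diameter, 24 mm high. Leave alone.
- screwdriver: Screwdriver lying behind the clamp. Leave alone.
- wrench: Wrench lying far left. Leave alone.
- screw_jar: Amber screw jar, 60 mm diameter, 80 mm tall, behind on the right. Leave alone.
- mug: White mug, 80 mm diameter, 90 mm tall, on the right. Leave alone.
- bar_tip (a point): Outer end of the tube's 17 mm core inside the grip, 43 mm beyond bar_seat. Two rings of four spring pads, 16 and 38 mm beyond bar_seat, press the bore. Turning (about 0.3 Nm) uses up the friction: draw the grip up at most 5 mm per radian of twist; past 16 mm the first ring is free, the drag halves, 8 mm per radian will do: keep twisting until it is off.
There are look-alikes about, which are no part of the job. Leave any purple look-alike of the grip alone.

How it is judged:
By the outcome, as a careful person would: the job done as asked, in the order asked, and still so for the second after the job is handed in, with the robot touching nothing.
It also fails if it takes over 69 s, if anything falls off the work surface, if the arm or the gripper's body presses on something with over 40 N, if the wrist force passes 120 N, or if a joint passes its speed limit or range.

## Working session

There is one attempt and no reset: what is moved stays moved. The work goes in short steps, Python scripts to look and compute and a tool call to move; the robot and the scene stay as the last step left them, time stands still between calls to the robot, and variables do not carry over. Pictures are saved under pics/ and viewed, at most 10 in all, crops included, and the job is handed in when it is done.

Besides the shell and the picture viewer there is one more tool, called by a JSON object that holds its "api" and its "payload". servo_tool: Moves the arm, as the interface text tells. Shifts and turns lie within -1 to 1; 1 stands for 500 mm of shift or 360 degrees of turn. Its arguments: {"type":"object","properties":{"rows":{"type":"array"},"grip":{"type":"number"},"grip_force":{"type":"number"}},"required":["rows"]}

```bash
ls; mkdir -p pics; python3 - <<'E'
from cell import sensors, imaging
import cv2,numpy as np
s=sensors.observe(); print(s)
for n in("top","side","wrist"):
    c=imaging.get_calibration(n); print(n,c)
    cv2.imwrite(f"pics/{n}0.png",imaging.camera(n)[:,:,::-1])
a=cv2.imread("pics/top0.png");b=cv2.imread("pics/side0.png")
cv2.imwrite("pics/both0.png",np.vstack([a,b])[:, :])
E
```

```text
pics
{'clock': 0.0, 'q': array([-8.05245462e+01,  1.79597856e+01,  8.58529925e+01, -7.94410984e-04,
        7.62602989e+01, -1.28001812e+01]), 'qd': array([-0.00323382,  0.10548806, -0.04117685,  0.07262264,  0.08248308,
       -0.079505  ]), 'joint_torque': array([ 9.39610459e-05, -4.02210832e+01, -2.52271128e+01,  6.94661750e-02,
        3.52553779e-02, -9.86434998e-05]), 'eef_pos': array([ 0.19895544, -0.48561247,  0.26016468]), 'tcp_rot': array([[ 9.25369777e-01,  3.79065596e-01, -2.23252795e-04],
       [ 3.79065566e-01, -9.25368964e-01,  1.25581400e-03],
       [ 2.69444676e-04, -1.24671977e-03, -9.99999187e-01]]), 'contact_force': array([-0.17238099, -0.26094495, -0.29737623]), 'wrist_torque': array([-0.05047276, -0.01407043,  0.01158496]), 'finger_force': 0.0, 'opening': 0.08789951238350377}
top {'fovy': 51.82579109915439, 'cx': 256.22004313213915, 'cy': 194.05068169902472, 'dist': array([-0.11643504,  0.        ,  0.        ,  0.        ,  0.        ]), 'xyz': array([ 0.36494938, -0.03259658,  1.36451354]), 'orientation': array([[-1.42520024e-02, -9.82863574e-01,  1.83782682
[... 189 characters left out ...]
cy': 191.9558057005013, 'dist': array([-0.04086827,  0.        ,  0.        ,  0.        ,  0.        ]), 'xyz': array([0.05042692, 0.59805892, 0.61200444]), 'orientation': array([[-0.76730931, -0.31123057,  0.56068882],
       [-0.64127502,  0.37466868, -0.6696191 ],
       [-0.0016666 , -0.8733607 , -0.48707116]])}
wrist {'fovy': 67.3540399090825, 'cx': 255.52206582264074, 'cy': 191.2475453896731, 'dist': array([-0.02598664,  0.        ,  0.        ,  0.        ,  0.        ]), 'xyz': array([ 0.26406629, -0.45884417,  0.38375867]), 'orientation': array([[ 0.37862766, -0.89023425, -0.2532273 ],
       [-0.92554634, -0.36484492, -0.10125294],
       [-0.00224986,  0.27271076, -0.96209344]])}
```

View pics/top0.png

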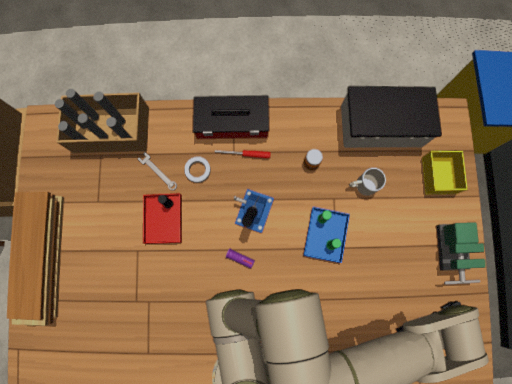

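View pics/side0.png

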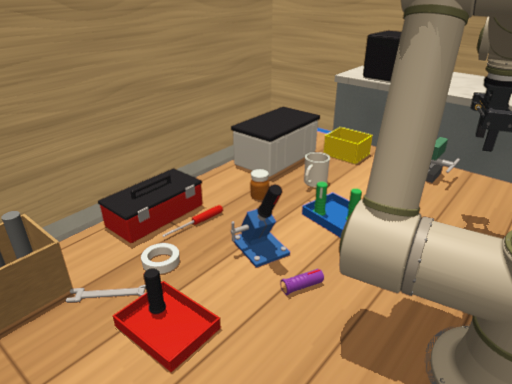

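Candidates for the grip are the black one on the blue clamp (top 250,214; side 270,200), the black one standing in the red tray (165,202; side 153,290), the purple one lying at (240,258), and the dark ones in the box at (90,115). Only the one on the clamp's leaning tube fits. The red tray is at top (163,219), with its worn grip towards +x.

```bash
cat > h.py <<'E'
import numpy as np,cv2
from cell import sensors, imaging
def K(c):
    f=192/np.tan(np.radians(c["fovy"]/2)); return np.array([[f,0,c["cx"]],[0,f,c["cy"]],[0,0,1.]])
def ray(c,p):
    u=cv2.undistortPoints(np.array([[p]],float),K(c),np.array(c["dist"])).ravel()
    d=c["orientation"]@np.array([u[0],u[1],1]); return c["xyz"],d/np.linalg.norm(d)
def onz(c,p,z):
    o,d=ray(c,p); return o+d*(z-o[2])/d[2]
def tri(r):
    A=np.zeros((3,3));b=np.zeros(3)
    for o,d in r:
        M=np.eye(3)-np.outer(d,d);A+=M;b+=M@o
    return np.linalg.solve(A,b)
def proj(c,P):
    R=c["orientation"].T
    return cv2.projectPoints(np.atleast_2d(np.array(P,float)),cv2.Rodrigues(R)[0],-R@c["xyz"],K(c),np.array(c["dist"]))[0][:,0]
def mask(im,col):
    h,s,v=[x.astype(int) for x in cv2.split(cv2.cvtColor(im,cv2.COLOR_BGR2HSV))]
    m={"blue":(abs(h-110)<15)&(s>120)&(v>50),"red":((h<6)|(h>174))&(s>150)&(v>60),"black":(v<50)}[col]
    return m.astype(np.uint8)
def blobs(m,amin=40):
    n,l,st,ce=cv2.connectedComponentsWithStats(m)
    return [(i,l,st[i],ce[i]) for i in range(1,n) if st[i][4]>=amin]
E
python3 - <<'E'
from h import *
t=cv2.imread("pics/top0.png");c=imaging.get_calibration("top")
for col in("blue","red"):
    for i,l,st,ce in blobs(mask(t,col),150):
        pts=np.argwhere(l==i)[:,::-1].astype(np.float32); r=cv2.minAreaRect(pts)
        z=.012 if (col=="blue" and ce[0]<290) else .03
        P=np.array([onz(c,p,z)[:2] for p in cv2.boxPoints(r)])
        print(col,st,ce.round(1),"ctr",P.mean(0).round(3),"box",P.round(3).tolist())
print("grip",onz(c,(250,214),.17))
a=t[170:270,130:370];cv2.imwrite("pics/crop1.png",np.vstack([cv2.resize(a,(720,300),interpolation=cv2.INTER_CUBIC),cv2.resize(cv2.imread("pics/side0.png")[170:270,200:440],(720,300),interpolation=cv2.INTER_CUBIC)]))
E
```

```text
blue [ 474   50   38   76 2368] [495.4  85.7] ctr [ 1.023 -0.953] box [[1.177, -0.898], [1.187, -1.064], [0.866, -1.002], [0.864, -0.847]]
blue [237 190  35  42 656] [255.8 208.9] ctr [ 0.56  -0.027] box [[0.517, 0.039], [0.636, -0.003], [0.603, -0.092], [0.485, -0.049]]
blue [ 304  208   45   55 1602] [325.8 235.6] ctr [ 0.472 -0.272] box [[0.402, -0.19], [0.567, -0.226], [0.541, -0.354], [0.377, -0.316]]
red [242 150  28   9 170] [256.2 153.9] ctr [ 0.758 -0.035] box [[0.751, 0.013], [0.775, 0.011], [0.765, -0.084], [0.741, -0.081]]
red [ 143  193   39   51 1741] [161.3 219.7] ctr [0.536 0.291] box [[0.621, 0.362], [0.622, 0.228], [0.452, 0.221], [0.449, 0.352]]
grip [ 0.52671783 -0.01510396  0.17      ]
```

View pics/crop1.png

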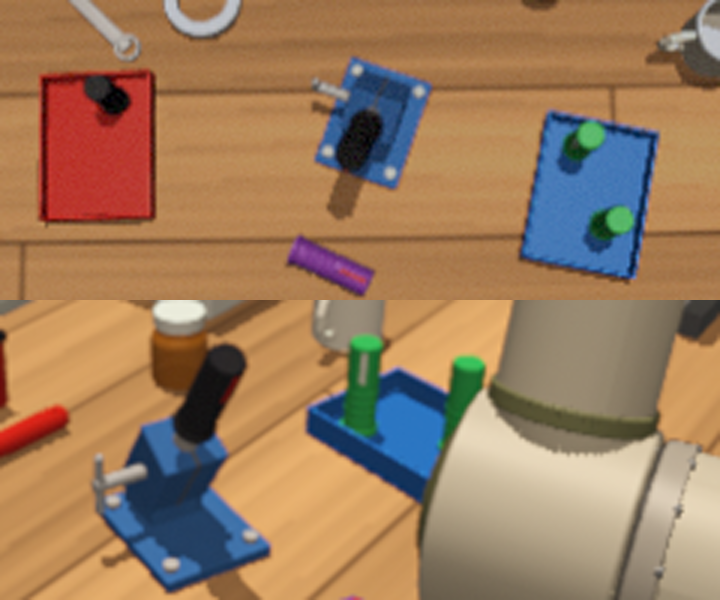

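The crop confirms it: the black grip with the red stripe leans out of the blue clamp's tube towards -x. The clamp yaw is about -19.5°. I'll go above it with the tool's y along the clamp's y, camera on the stripe side.

{"api": "servo_tool", "payload": {"rows": [[[0.935, -0.647, -0.1], -0.384], [[0.935, -0.647, -0.1], -0.384], [[0.935, -0.647, -0.1], -0.384], [[0.935, -0.647, -0.1], -0.384], [[0.935, -0.647, -0.1], -0.384], [[0.935, -0.647, -0.1], -0.384], [[0.935, -0.647, -0.1], -0.384], [[0.935, -0.647, -0.1], -0.384], [[0.935, -0.647, -0.1], -0.384], [[0.935, -0.647, -0.1], -0.384], [[0.935, -0.647, -0.1], -0.384], [[0.935, -0.647, -0.1], -0.384]], "grip": -1}}

```text
clock: 1.15
eef_pos: [0.4712, -0.0662, 0.3047]
tcp_rot: [[-0.319, 0.948, 0.0], [0.948, 0.319, -0.0], [-0.0, 0.0, -1.0]]
contact_force: [0.2, -1.6, 0.2]
opening: 0.0882
finger_force: 0.0
```

{"api": "servo_tool", "payload": {"rows": [[[0.085, 0.109, -0.01], -0.145], [[0.085, 0.109, -0.01], -0.145], [[0.085, 0.109, -0.01], -0.145], [[0.085, 0.109, -0.01], -0.145], [[0.085, 0.109, -0.01], -0.145], [[0.085, 0.109, -0.01], -0.145], [[0.085, 0.109, -0.01], -0.145], [[0.085, 0.109, -0.01], -0.145], [[0.085, 0.109, -0.01], -0.145], [[0.085, 0.109, -0.01], -0.145], [[0.085, 0.109, -0.01], -0.145]]}}

```text
clock: 2.07
eef_pos: [0.509, -0.0109, 0.3094]
tcp_rot: [[-0.942, 0.337, -0.0], [0.337, 0.942, 0.0], [0.0, -0.0, -1.0]]
contact_force: [-0.1, 0.4, 0.8]
opening: 0.088
finger_force: 0.0
```

```bash
python3 - <<'E'
from h import *
s=sensors.observe();print(s["clock"],s["eef_pos"],s["tcp_rot"].round(3).tolist(),s["q"].round(1))
c=imaging.get_calibration("wrist");im=imaging.camera("wrist")[:,:,::-1].copy();cv2.imwrite("pics/w1.png",im)
B=np.array([.541,-.020,.12]);a=np.array([-.471,.167,.866])
for k in(0,.075,.095):
    p=proj(c,B+a*k)[0];print(k,p.round(1));cv2.circle(im,tuple(int(x) for x in p),3,(0,255,0),-1)
cv2.imwrite("pics/w1a.png",im)
E
```

```text
2.0667 [ 0.50903013 -0.01089254  0.30942299] [[-0.942, 0.337, -0.0], [0.337, 0.942, 0.0], [0.0, -0.0, -1.0]] [-14.4  14.1  83.6  -0.   82.3 -84.8]
0 [256.9 203.8]
0.075 [257.2 186.6]
0.095 [257.4 180.2]
```

View pics/w1a.png

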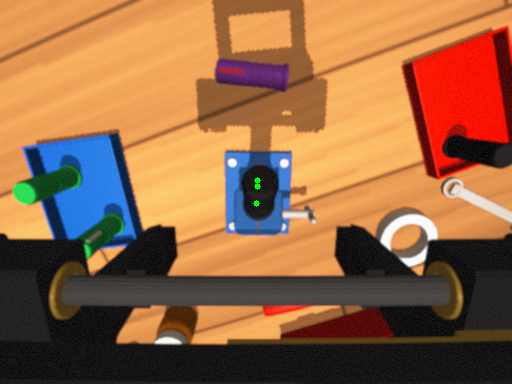

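The wrist view shows the clamp plate squared up at x 225–291, y 150–235, with the grip at (258,165–220), close to the predicted green dots. I'll refine with the plate rectangle and the grip's centre line.

```bash
python3 - <<'E'
from h import *
im=cv2.imread("pics/w1.png");c=imaging.get_calibration("wrist")
roi=np.zeros(im.shape[:2],np.uint8);roi[140:240,200:300]=1
m=mask(im,"blue")*roi
pts=np.argwhere(m)[:,::-1].astype(np.float32);r=cv2.minAreaRect(pts)
P=np.array([onz(c,p,.012)[:2] for p in cv2.boxPoints(r)]);print(r,P.round(4).tolist(),"ctr",P.mean(0))
b=mask(im,"black")*roi
for i,l,st,ce in blobs(b,100):
    print(st,ce)
    ys=range(st[1],st[1]+st[3],6)
    print([(y,np.where(l[y]==i)[0].min(),np.where(l[y]==i)[0].max()) for y in ys])
# side view axis direction
im=cv2.imread("pics/side0.png");c=imaging.get_calibration("side")
roi=np.zeros(im.shape[:2],np.uint8);roi[180:220,255:290]=1
for i,l,st,ce in blobs(mask(im,"black")*roi,50):
    pts=np.argwhere(l==i)[:,::-1].astype(np.float32);print("side",st,ce,cv2.minAreaRect(pts))
    B=np.array([.541,-.020,.12]);a=np.array([-.471,.167,.866])
    print(proj(c,[B,B+a*.0475,B+a*.095]))
    print("blob ctr tri:",tri([ray(c,ce),ray(imaging.get_calibration("wrist"),(258.5,193))]))
E
```

```text
((258.0, 192.5), (81.0, 64.0), 90.0) [[0.4845, -0.0473], [0.516, 0.0409], [0.6383, 0.0016], [0.6041, -0.0939]] ctr [ 0.56071732 -0.02466357]
[ 242  166   36   53 1491] [259.10529846 190.90207914]
[(166, np.int64(255), np.int64(263)), (172, np.int64(246), np.int64(273)), (178, np.int64(243), np.int64(276)), (184, np.int64(242), np.int64(277)), (190, np.int64(243), np.int64(276)), (196, np.int64(245), np.int64(274)), (202, np.int64(244), np.int64(273)), (208, np.int64(245), np.int64(272)), (214, np.int64(248), np.int64(268))]
side [258 186  23  32 378] [268.83862434 201.22486772] ((269.3000183105469, 200.90000915527344), (12.969193458557129, 33.541019439697266), 26.56505012512207)
[[264.82084146 211.15821554]
 [270.48504005 200.52710247]
 [276.65134651 188.9504605 ]]
blob ctr tri: [ 0.51994378 -0.0099336   0.1593901 ]
```

{"api": "servo_tool", "payload": {"rows": [[[0.001, 0.012, 0.06], 0], [[0.001, 0.012, 0.12], 0], [[0.001, 0.012, 0.17], 0], [[0.001, 0.012, 0.21], 0], [[0.001, 0.012, 0.24], 0], [[0.001, 0.012, 0.255], 0], [[0.001, 0.012, 0.255], 0], [[0.001, 0.012, 0.255], 0]]}}

```text
clock: 2.78
eef_pos: [0.5109, -0.0051, 0.1826]
tcp_rot: [[-0.942, 0.335, 0.001], [0.335, 0.942, -0.0], [-0.001, 0.0, -1.0]]
contact_force: [-0.8, 0.2, 0.2]
opening: 0.0881
finger_force: 0.0
```

```bash
python3 - <<'E'
from h import *
s=sensors.observe();print(s["clock"],s["eef_pos"],s["contact_force"].round(2))
im=imaging.camera("wrist")[:,:,::-1].copy();cv2.imwrite("pics/w2.png",im)
m=mask(im,"black");print([int((np.where(m[y,180:340])[0]).mean()+180) if m[y,180:340].any() else None for y in range(100,300,20)])
E
```

```text
2.7833 [ 0.51085035 -0.00514646  0.18255963] [-0.79  0.19  0.17]
[None, None, None, None, None, None, 244, 253, 252, None]
```

View pics/w2.png

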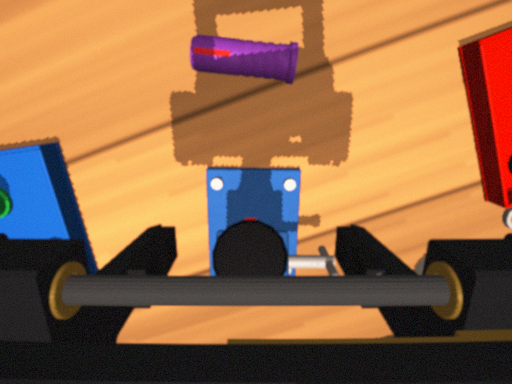

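The closed end of the grip is at (250,253) and the finger midline at x = 256, so it needs a shift of about 2 mm to -y. The stripe shows at (250,219).

{"api": "servo_tool", "payload": {"rows": [[[0, -0.004, 0], 0], [[0, -0.004, 0], 0], [[0, -0.004, 0], 0], [[0, -0.004, 0], 0], [[0, -0.004, 0], 0], [[0, -0.004, 0], 0], [[0, -0.004, 0], 0], [[0, -0.004, 0], 0], [[0, -0.004, 0], 0], [[0, -0.004, 0], 0]], "grip": 1, "grip_force": 20}}

```text
clock: 3.67
eef_pos: [0.5098, -0.0071, 0.182]
tcp_rot: [[-0.942, 0.335, -0.0], [0.335, 0.942, -0.0], [0.0, -0.0, -1.0]]
contact_force: [-1.7, -1.2, 0.6]
opening: 0.0314
finger_force: 20.0
```

```bash
python3 - <<'E'
from h import *
s=sensors.observe();print({k:np.round(s[k],3) for k in("clock","eef_pos","contact_force","wrist_torque","opening","finger_force")})
R=s["tcp_rot"];print("tool F",(R.T@s["contact_force"]).round(2),"T",(R.T@s["wrist_torque"]).round(3))
E
```

```text
{'clock': np.float64(3.667), 'eef_pos': array([ 0.51 , -0.007,  0.182]), 'contact_force': array([-1.727, -1.157,  0.62 ]), 'wrist_torque': array([-0.369,  0.028, -0.079]), 'opening': np.float64(0.031), 'finger_force': np.float64(19.989)}
tool F [ 1.24 -1.67 -0.62] T [ 0.357 -0.097  0.079]
```

Well centred. Starting the anticlockwise twist with a slight draw.

{"api": "servo_tool", "payload": {"rows": [[[0, 0, 0], -0.008], [[0, 0, 0], -0.016], [[0.0002, 0, -0.0003], -0.024], [[0.0004, 0, -0.0007], -0.032], [[0.0005, 0, -0.0009], -0.04], [[0.0007, 0, -0.0012], -0.05], [[0.0007, 0, -0.0012], -0.05]], "grip": 1, "grip_force": 32}}

```text
clock: 4.25
eef_pos: [0.5082, -0.0105, 0.1824]
tcp_rot: [[-1.0, 0.026, -0.005], [0.026, 1.0, -0.008], [0.005, -0.008, -1.0]]
contact_force: [-10.9, -23.3, 2.9]
opening: 0.0322
finger_force: 33.8
```

```bash
cat > st.py <<'E'
from h import *
import sys
s=sensors.observe();print({k:np.round(s[k],3).tolist() for k in("clock","eef_pos","opening","finger_force")},"q6",s["q"][5].round(1))
R=s["tcp_rot"];print("yaw",np.degrees(np.arctan2(R[1,1],R[0,1])).round(2),"tool F",(R.T@s["contact_force"]).round(2),"T",(R.T@s["wrist_torque"]).round(3))
a=np.array([-.471,.167,.866]);print("axial F",(a@s["contact_force"]).round(2))
c=imaging.get_calibration("wrist");im=imaging.camera("wrist")[:,:,::-1].copy();cv2.imwrite("pics/last.png",im)
roi=np.zeros(im.shape[:2],np.uint8);roi[180:290,200:310]=1
for i,l,st,ce in blobs(mask(im,"red")*roi,3): print("stripe",st,ce.round(1))
c=imaging.get_calibration("side");im=imaging.camera("side")[:,:,::-1].copy();cv2.imwrite("pics/lastside.png",im)
E
python3 st.py; cp pics/last.png pics/w3.png
```

```text
{'clock': 4.25, 'eef_pos': [0.508, -0.01, 0.182], 'opening': 0.032, 'finger_force': 33.833} q6 -102.5
yaw 88.51 tool F [ 10.33 -23.6   -2.62] T [4.544 1.624 0.952]
axial F 3.72
stripe [255 221  12   3  28] [260.1 222.2]
```

View pics/w3.png

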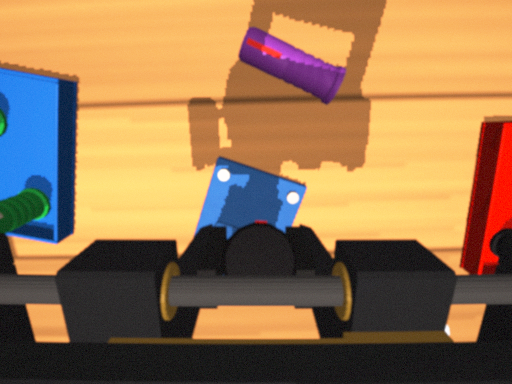

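The grip follows the hand: its stripe at (260,222) sits on the midline of the visible end at (261,255). Side load is building because the tool stays vertical. I'll let the hand yield sideways while twisting on to about 30°.

{"api": "servo_tool", "payload": {"rows": [[[0.001, -0.003, -0.0003], -0.005], [[0.002, -0.005, -0.0006], -0.012], [[0.003, -0.007, -0.001], -0.02], [[0.0035, -0.008, -0.0013], -0.028], [[0.004, -0.0093, -0.0017], -0.0365], [[0.004, -0.0093, -0.0017], -0.0365], [[0.004, -0.0093, -0.0017], -0.0365]], "grip_force": 25}}

```text
clock: 4.93
eef_pos: [0.507, -0.0137, 0.1838]
tcp_rot: [[-0.98, -0.199, -0.002], [-0.199, 0.98, -0.005], [0.002, -0.004, -1.0]]
contact_force: [-5.8, -13.4, 2.9]
opening: 0.0346
finger_force: 26.3
```

```bash
cat >> st.py <<'E'
im=cv2.imread("pics/last.png");g=mask(im,"black")
# visible end of grip: widest black run near rows 228-238 between fingers
x0=262
for y in (228,234): 
    r=np.where(g[y,215:310])[0]+215; print(y,r.min() if len(r) else None,r.max() if len(r) else None)
E
python3 st.py
```

```text
{'clock': 4.933, 'eef_pos': [0.507, -0.014, 0.184], 'opening': 0.035, 'finger_force': 26.274} q6 -116.0
yaw 101.5 tool F [  8.32 -12.01  -2.86] T [2.585 1.447 0.705]
axial F 3.01
stripe [259 227  11   3  23] [264.1 227.8]
228 215 309
234 215 309
```

{"api": "servo_tool", "payload": {"rows": [[[-0.0006, 0.0014, -0.0003], 0.012], [[-0.0012, 0.003, -0.0008], 0.028], [[-0.0019, 0.0047, -0.0013], 0.044], [[-0.0026, 0.0063, -0.0018], 0.06], [[-0.0034, 0.0081, -0.0023], 0.076], [[-0.0041, 0.0099, -0.0028], 0.092], [[-0.0048, 0.0117, -0.0033], 0.108], [[-0.0055, 0.0134, -0.0038], 0.124], [[-0.0063, 0.0152, -0.0043], 0.14], [[-0.007, 0.017, -0.0048], 0.156], [[-0.0077, 0.0187, -0.0052], 0.172], [[-0.0077, 0.0187, -0.0052], 0.172]]}}

```text
clock: 6.03
eef_pos: [0.51, 0.0009, 0.1865]
tcp_rot: [[-0.635, 0.773, 0.002], [0.773, 0.635, 0.005], [0.002, 0.005, -1.0]]
contact_force: [2.5, 12.4, 2.6]
opening: 0.0328
finger_force: 25.6
```

```bash
python3 st.py; cd pics; python3 -c "
import cv2,numpy as np
a=cv2.imread('last.png');b=cv2.imread('lastside.png')[160:280,200:340]
cv2.imwrite('v4.png',np.hstack([a[150:342,150:370],cv2.resize(b,(224,192))]).repeat(1,0))"
```

```text
{'clock': 6.033, 'eef_pos': [0.51, 0.001, 0.186], 'opening': 0.033, 'finger_force': 25.586} q6 -52.8
yaw 39.41 tool F [ 8.02  9.83 -2.53] T [-2.337  1.236 -0.542]
axial F 3.14
stripe [242 234  11   4  21] [247.5 235.5]
228 215 309
234 215 309
```

View pics/v4.png

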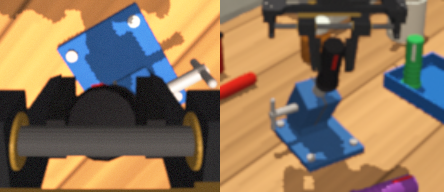

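{"api": "servo_tool", "payload": {"rows": [[[0.0005, 0.0006, -0.0002], 0.01], [[0.001, 0.0012, -0.0004], 0.02], [[0.0019, 0.0024, -0.0007], 0.032], [[0.0019, 0.0024, -0.0007], 0.036], [[0.0019, 0.0024, -0.0007], 0.036]], "grip_force": 30}}

```text
clock: 6.55
eef_pos: [0.5114, 0.0029, 0.1877]
tcp_rot: [[-0.449, 0.893, 0.006], [0.893, 0.449, 0.006], [0.002, 0.008, -1.0]]
contact_force: [7.0, 16.7, 5.1]
opening: 0.0344
finger_force: 33.2
```

```bash
python3 st.py; cd pics; python3 -c "
import cv2,numpy as np
a=cv2.imread('last.png')[190:300,190:330];a=cv2.resize(a,(560,440));b=cv2.imread('lastside.png')[180:240,240:300]
b=cv2.resize(b,(240,240)); c=np.zeros((440,240,3),np.uint8);c[:240]=b
cv2.imwrite('v5.png',np.hstack([a,c]))"
```

```text
{'clock': 6.55, 'eef_pos': [0.511, 0.003, 0.188], 'opening': 0.034, 'finger_force': 33.156} q6 -39.9
yaw 26.7 tool F [11.73 13.79 -4.97] T [-3.154  2.223 -0.914]
axial F 3.9
stripe [238 239  12   4  23] [243.3 240.3]
228 215 309
234 215 309
```

View pics/v5.png

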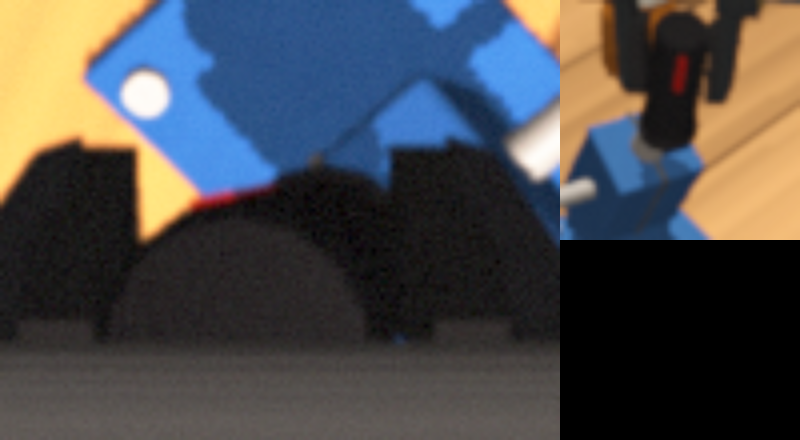

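Stripe centred in front of the side camera shows about 30° clockwise. Now wide sweeps with a continued gradual draw.

{"api": "servo_tool", "payload": {"rows": [[[-0.0008, -0.0011, -0.0003], -0.014], [[-0.002, -0.003, -0.0009], -0.033], [[-0.0033, -0.0049, -0.0016], -0.052], [[-0.0046, -0.0068, -0.0023], -0.071], [[-0.0059, -0.0087, -0.003], -0.09], [[-0.0072, -0.0106, -0.0037], -0.109], [[-0.0085, -0.0125, -0.0044], -0.129], [[-0.0098, -0.0144, -0.0051], -0.149], [[-0.011, -0.0163, -0.0058], -0.169], [[-0.0123, -0.0182, -0.0065], -0.189], [[-0.0136, -0.02, -0.0072], -0.209], [[-0.0148, -0.0218, -0.0078], -0.2285]], "grip_force": 28}}

```text
clock: 7.65
eef_pos: [0.5012, -0.0138, 0.1898]
tcp_rot: [[-0.945, -0.328, -0.007], [-0.328, 0.945, -0.005], [0.008, -0.002, -1.0]]
contact_force: [-13.5, -15.8, 4.2]
opening: 0.032
finger_force: 33.1
```

```bash
python3 st.py
```

```text
{'clock': 7.65, 'eef_pos': [0.501, -0.014, 0.19], 'opening': 0.032, 'finger_force': 33.138} q6 -123.8
yaw 109.17 tool F [ 17.97 -10.47  -4.  ] T [2.325 3.005 0.938]
axial F 7.34
stripe [252 244  22  13  93] [262.4 250.1]
228 215 308
234 215 309
```

```bash
cd pics; python3 -c "
import cv2,numpy as np
a=cv2.imread('last.png')[190:300,190:330];a=cv2.resize(a,(382,300));
f=lambda n:cv2.resize(cv2.imread(n)[170:245,235:310],(300,300),interpolation=cv2.INTER_CUBIC)
cv2.imwrite('v6.png',np.vstack([np.hstack([f('side0.png'),f('lastside.png')]),np.hstack([a,np.zeros((300,218,3),np.uint8)])]))"
```

```text
(no output)
```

View pics/v6.png

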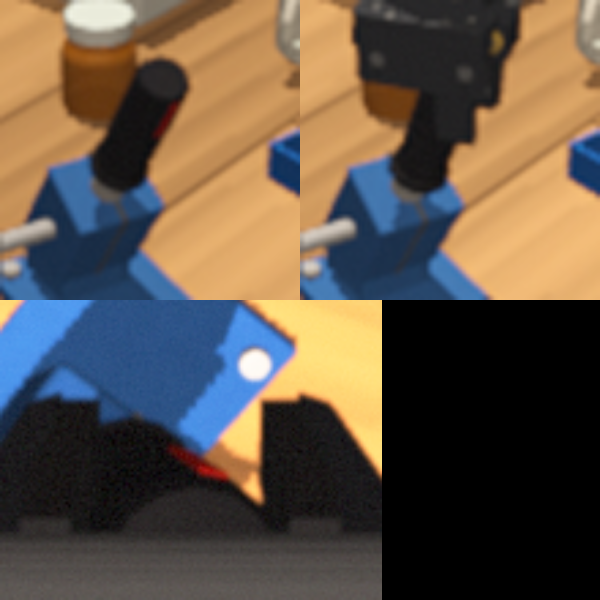

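```bash
cat > phi.py <<'E'
from h import *
B=np.array([.5425,-.0165,.12]);w=np.radians(-19.5)
X=np.array([np.cos(w),np.sin(w),0]);Y=np.array([-np.sin(w),np.cos(w),0]);Z=np.array([0,0,1.])
a=-.5*X+.866*Z;e1=-.866*X-.5*Z
def phi(c,im,d=0,box=(180,290,200,310)):
    roi=np.zeros(im.shape[:2],np.uint8);roi[box[0]:box[1],box[2]:box[3]]=1
    b=blobs(mask(im,"red")*roi,3)
    if not b: return None
    i,l,st,ce=max(b,key=lambda t:t[2][4])
    best=[]
    o,dr=ray(c,ce)
    # intersect ray with grip cylinder (radius 16)
    p=o-B;u=dr-a*(a@dr);v=p-a*(a@p)
    A,Bq,C=u@u,2*u@v,v@v-.016**2
    D=Bq*Bq-4*A*C
    t=(-Bq-np.sqrt(max(D,0)))/(2*A); q=p+t*dr
    return ("ctr",ce.round(1).tolist(),"s mm",round(1000*a@q,1),"phi",round(np.degrees(np.arctan2(-(q@Y),q@e1)),1),"graze" if D<0 else "")
if __name__=="__main__":
    print(phi(imaging.get_calibration("wrist"),cv2.imread("pics/last.png")))
    cs=imaging.get_calibration("side")
    for n in("side0","lastside"): print(n,phi(cs,cv2.imread(f"pics/{n}.png"),box=(180,215,255,295)))
    m=mask(cv2.imread("pics/side0.png"),"red")
E
python3 phi.py
```

```text
('ctr', [262.4, 250.1], 's mm', np.float64(96.0), 'phi', np.float64(78.9), '')
side0 ('ctr', [276.0, 199.6], 's mm', np.float64(77.6), 'phi', np.float64(-1.7), '')
lastside None
```

```bash
python3 - <<'E'
from phi import *
c=imaging.get_calibration("wrist")
print("cap",proj(c,B+a*.095).round(0),"rim",proj(c,B).round(0), "tcp",proj(c,sensors.observe()["eef_pos"]).round(0),"side rim",)
for f in(0,20,40,60,80):
    f_=np.radians(f);e=np.cos(f_)*e1-np.sin(f_)*Y
    print(f,proj(c,[B+a*s+.016*e for s in(.06,.075,.09)]).round(0).tolist())
m=mask(cv2.imread("pics/last.png"),"red");m[:180]=0;m[290:]=0;m[:,:200]=0;m[:,310:]=0
y,x=np.nonzero(m);print([(int(v),int(x[y==v].min()),int(x[y==v].max())) for v in np.unique(y)])
cs=imaging.get_calibration("side");print(proj(cs,[B,B+a*.095]))
for n in("side0","lastside"):
    g=mask(cv2.imread(f"pics/{n}.png"),"black");
    print(n,[(yy,(np.where(g[yy,250:300])[0]+250)[[0,-1]].tolist()) for yy in range(200,222,2) if g[yy,250:300].any()])
E
```

```text
cap [[286. 276.]] rim [[234. 260.]] tcp [[255. 261.]] side rim
0 [[275.0, 244.0], [286.0, 244.0], [299.0, 245.0]]
20 [[267.0, 240.0], [277.0, 240.0], [289.0, 240.0]]
40 [[257.0, 239.0], [267.0, 239.0], [278.0, 239.0]]
60 [[248.0, 242.0], [257.0, 242.0], [267.0, 243.0]]
80 [[240.0, 248.0], [248.0, 249.0], [257.0, 250.0]]
[(244, 252, 256), (245, 252, 257), (246, 254, 258), (247, 255, 261), (248, 256, 264), (249, 257, 264), (250, 259, 265), (251, 260, 268), (252, 261, 270), (253, 262, 271), (254, 263, 272), (255, 268, 272), (256, 272, 273)]
[[263.39814452 211.54676431]
 [275.13690594 189.33706518]]
side0 [(200, [263, 274]), (202, [262, 273]), (204, [262, 273]), (206, [260, 273]), (208, [259, 272]), (210, [258, 271]), (212, [259, 270]), (214, [259, 270]), (216, [262, 268])]
lastside [(200, [263, 277]), (202, [262, 277]), (204, [262, 277]), (206, [261, 272]), (208, [259, 271]), (210, [258, 270]), (212, [258, 270]), (214, [259, 270]), (216, [261, 269])]
```

The rim hasn't moved in the side view: the wide sweeps tilt the grip and the pads slip along it. I'll release, recentre, and use smaller twists with a firmer hold and more side compensation.

{"api": "servo_tool", "payload": {"rows": [[[0, 0, 0], 0], [[0, 0, 0], 0], [[0, 0, 0], 0], [[0, 0, 0], 0]], "grip": -0.4}}

```text
clock: 8.08
eef_pos: [0.5034, -0.0113, 0.1904]
tcp_rot: [[-0.946, -0.324, 0.0], [-0.324, 0.946, 0.0], [-0.0, 0.0, -1.0]]
contact_force: [0.1, 0.3, -0.4]
opening: 0.0564
finger_force: 0.0
```

```bash
python3 st.py; python3 phi.py; python3 - <<'E'
from phi import *
s=sensors.observe();R=s["tcp_rot"]
for yaw in(70.4,):
    t=np.array([.5098,-.0071,.182]);print("shift",(R.T@(t-s["eef_pos"])/.5).round(4))
c=imaging.get_calibration("wrist");print("cap",proj(c,B+a*.095).round(0))
E
```

```text
{'clock': 8.083, 'eef_pos': [0.503, -0.011, 0.19], 'opening': 0.056, 'finger_force': 0.0} q6 -123.6
yaw 108.9 tool F [-0.21  0.27  0.38] T [-0.024 -0.147 -0.029]
axial F -0.33
stripe [267 239  10   4  17] [271.5 240.6]
228 None None
234 219 309
('ctr', [271.5, 240.6], 's mm', np.float64(105.3), 'phi', np.float64(67.8), '')
side0 ('ctr', [276.0, 199.6], 's mm', np.float64(77.6), 'phi', np.float64(-1.7), '')
lastside ('ctr', [280.7, 192.7], 's mm', np.float64(103.9), 'phi', np.float64(8.1), '')
shift [-0.0149  0.0038  0.0167]
cap [[282. 271.]]
```

```bash
python3 - <<'E'
from phi import *
cs=imaging.get_calibration("side")
for n in("side0","lastside"):
    im=cv2.imread(f"pics/{n}.png");m=mask(im,"red");g=mask(im,"black")
    print(n)
    for yy in range(182,222,2):
        r=np.where(m[yy,255:300])[0]+255;b=np.where(g[yy,250:300])[0]+250
        print(yy,"red",r.tolist(),"blk",(b[0],b[-1]) if len(b) else "")
print(proj(cs,[B+a*s for s in(0,.0475,.075,.095)]).round(1).tolist())
c=imaging.get_calibration("wrist")
for f in(20,30,40,50):
    f_=np.radians(f);e=np.cos(f_)*e1-np.sin(f_)*Y
    print(f,proj(c,[B+a*s+.016*e for s in(.06,.075,.09)]).round(0).tolist())
E
```

```text
side0
182 red [] blk 
184 red [] blk 
186 red [] blk (np.int64(272), np.int64(277))
188 red [] blk (np.int64(269), np.int64(279))
190 red [] blk (np.int64(268), np.int64(280))
192 red [] blk (np.int64(267), np.int64(280))
194 red [] blk (np.int64(266), np.int64(279))
196 red [278] blk (np.int64(265), np.int64(276))
198 red [277] blk (np.int64(264), np.int64(275))
200 red [275, 276] blk (np.int64(263), np.int64(274))
202 red [274, 275] blk (np.int64(262), np.int64(273))
204 red [] blk (np.int64(262), np.int64(273))
206 red [] blk (np.int64(260), np.int64(273))
208 red [] blk (np.int64(259), np.int64(272))
210 red [] blk (np.int64(258), np.int64(271))
212 red [] blk (np.int64(259), np.int64(270))
214 red [] blk (np.int64(259), np.int64(270))
216 red [] blk (np.int64(262), np.int64(268))
218 red [] blk 
220 red [] blk 
lastside
182 red [] blk (np.int64(250), np.int64(284))
184 red [] blk (np.int64(255), np.int64(285))
186 red [] blk (np.int64(250), np.int64(284))
188 red [] blk (np.int64(250), np.int64(284))
190 red [] blk (np.int64(255), np.int64(284))
192 red [281] blk (np.int64(265),
[... 178 characters left out ...]
.int64(263), np.int64(275))
202 red [] blk (np.int64(263), np.int64(274))
204 red [] blk (np.int64(262), np.int64(274))
206 red [] blk (np.int64(261), np.int64(273))
208 red [] blk (np.int64(259), np.int64(272))
210 red [] blk (np.int64(259), np.int64(271))
212 red [] blk (np.int64(259), np.int64(271))
214 red [] blk (np.int64(260), np.int64(270))
216 red [] blk (np.int64(262), np.int64(268))
218 red [] blk 
220 red [] blk 
[[263.4, 211.5], [269.0, 200.9], [272.5, 194.3], [275.1, 189.3]]
20 [[263.0, 235.0], [273.0, 235.0], [285.0, 235.0]]
30 [[259.0, 234.0], [268.0, 234.0], [280.0, 234.0]]
40 [[254.0, 234.0], [263.0, 234.0], [274.0, 234.0]]
50 [[249.0, 235.0], [258.0, 235.0], [269.0, 235.0]]
```

{"api": "servo_tool", "payload": {"rows": [[[-0.003, 0.001, 0.003], 0.02], [[-0.006, 0.0015, 0.007], 0.04], [[-0.009, 0.002, 0.01], 0.06], [[-0.012, 0.003, 0.014], 0.08], [[-0.0149, 0.0038, 0.0167], 0.1], [[-0.0149, 0.0038, 0.0167], 0.107], [[-0.0149, 0.0038, 0.0167], 0.107], [[-0.0149, 0.0038, 0.0167], 0.107]]}}

```text
clock: 8.85
eef_pos: [0.5097, -0.0072, 0.182]
tcp_rot: [[-0.943, 0.334, 0.0], [0.334, 0.943, 0.0], [-0.0, 0.0, -1.0]]
contact_force: [0.6, 0.5, -0.1]
opening: 0.0616
finger_force: 0.0
```

{"api": "servo_tool", "payload": {"rows": [[[0, 0, 0], 0], [[0, 0, 0], 0], [[0, 0, 0], 0], [[0, 0, 0], 0], [[0, 0, 0], 0], [[0, 0, 0], 0]], "grip": 1, "grip_force": 18}}

```text
clock: 9.35
eef_pos: [0.5094, -0.0075, 0.1818]
tcp_rot: [[-0.942, 0.336, -0.001], [0.336, 0.942, -0.0], [0.001, -0.001, -1.0]]
contact_force: [-3.1, -1.6, 0.2]
opening: 0.0313
finger_force: 18.0
```

```bash
python3 st.py; python3 phi.py
```

```text
{'clock': 9.35, 'eef_pos': [0.509, -0.007, 0.182], 'opening': 0.031, 'finger_force': 18.006} q6 -84.4
yaw 70.38 tool F [ 2.38 -2.52 -0.19] T [0.532 0.126 0.031]
axial F 1.36
stripe [237 232  10   6  29] [241.3 234.1]
228 215 308
234 215 309
('ctr', [241.3, 234.1], 's mm', np.float64(337.9), 'phi', np.float64(-164.0), '')
side0 ('ctr', [276.0, 199.6], 's mm', np.float64(77.6), 'phi', np.float64(-1.7), '')
lastside ('ctr', [278.9, 195.2], 's mm', np.float64(94.5), 'phi', np.float64(3.5), '')
```

{"api": "servo_tool", "payload": {"rows": [[[0.0003, 0.0032, -0.0004], 0.018], [[0.0005, 0.0064, -0.0009], 0.036], [[0.0008, 0.0094, -0.0013], 0.053], [[0.001, 0.0064, -0.0017], 0.036], [[0.0013, 0.0032, -0.0022], 0.018], [[0.0015, 0, -0.0026], 0], [[0.0018, -0.0032, -0.003], -0.018], [[0.002, -0.0064, -0.0034], -0.036], [[0.0023, -0.0094, -0.0039], -0.053], [[0.0025, -0.0064, -0.0043], -0.036], [[0.0028, -0.0032, -0.0048], -0.018], [[0.003, 0, -0.0052], 0]]}}

```text
clock: 10.45
eef_pos: [0.5079, -0.0069, 0.1838]
tcp_rot: [[-0.94, 0.341, -0.002], [0.341, 0.94, 0.0], [0.002, -0.0, -1.0]]
contact_force: [0.4, 1.4, -6.8]
opening: 0.0313
finger_force: 18.0
```

```bash
cat > rim.py <<'E'
from phi import *
im=cv2.imread("pics/lastside.png");g=mask(im,"black");g0=mask(cv2.imread("pics/side0.png"),"black")
def edge(n):
    v=cv2.imread(n)[:,:,0].astype(float); # blue channel along the axis from block to grip
    c=imaging.get_calibration("side");ss=np.arange(-.03,.06,.0005)
    p=proj(c,[B+a*s for s in ss]).astype(np.float32)
    val=cv2.remap(cv2.cvtColor(cv2.imread(n),cv2.COLOR_BGR2HSV)[:,:,2].astype(np.float32),p[:,0][None],p[:,1][None],cv2.INTER_LINEAR).ravel()
    i=len(val)-1
    while i>0 and val[i]<60:i-=1
    return ss[i]*1000,val[::8].round(0).tolist()
print("rim s",edge("pics/side0.png"));print(edge("pics/lastside.png"))
E
python3 st.py; python3 rim.py
```

```text
{'clock': 10.45, 'eef_pos': [0.508, -0.007, 0.184], 'opening': 0.031, 'finger_force': 17.996} q6 -84.1
yaw 70.09 tool F [0.09 1.48 6.83] T [-0.227 -0.037 -0.397]
axial F -5.87
stripe [236 233  10   6  29] [240.2 235.2]
228 215 308
234 215 309
rim s (np.float64(-22.499999999999993), [93.0, 86.0, 59.0, 34.0, 26.0, 23.0, 20.0, 21.0, 19.0, 18.0, 19.0, 19.0, 20.0, 21.0, 20.0, 21.0, 19.0, 19.0, 19.0, 20.0, 19.0, 20.0, 20.0])
(np.float64(-18.49999999999999), [102.0, 102.0, 89.0, 55.0, 33.0, 29.0, 25.0, 22.0, 23.0, 23.0, 23.0, 24.0, 27.0, 32.0, 33.0, 31.0, 32.0, 31.0, 30.0, 28.0, 25.0, 24.0, 23.0])
```

The rim moved about 3–4 mm with only about 6 N axial pull, so this method works. Repeating the cycle.

{"api": "servo_tool", "payload": {"rows": [[[0.0003, 0.0032, -0.0004], 0.018], [[0.0005, 0.0064, -0.0009], 0.036], [[0.0008, 0.0094, -0.0013], 0.053], [[0.001, 0.0064, -0.0017], 0.036], [[0.0013, 0.0032, -0.0022], 0.018], [[0.0015, 0, -0.0026], 0], [[0.0018, -0.0032, -0.003], -0.018], [[0.002, -0.0064, -0.0034], -0.036], [[0.0023, -0.0094, -0.0039], -0.053], [[0.0025, -0.0064, -0.0043], -0.036], [[0.0028, -0.0032, -0.0048], -0.018], [[0.003, 0, -0.0052], 0]]}}

```text
clock: 11.55
eef_pos: [0.5067, -0.0066, 0.1868]
tcp_rot: [[-0.942, 0.337, -0.001], [0.337, 0.942, -0.0], [0.0, -0.0, -1.0]]
contact_force: [-0.6, 0.2, -5.2]
opening: 0.0312
finger_force: 18.0
```

{"api": "servo_tool", "payload": {"rows": [[[0.0003, 0.0032, -0.0004], 0.018], [[0.0005, 0.0064, -0.0009], 0.036], [[0.0008, 0.0094, -0.0013], 0.053], [[0.001, 0.0064, -0.0017], 0.036], [[0.0013, 0.0032, -0.0022], 0.018], [[0.0015, 0, -0.0026], 0], [[0.0018, -0.0032, -0.003], -0.018], [[0.002, -0.0064, -0.0034], -0.036], [[0.0023, -0.0094, -0.0039], -0.053], [[0.0025, -0.0064, -0.0043], -0.036], [[0.0028, -0.0032, -0.0048], -0.018], [[0.003, 0, -0.0052], 0]]}}

```text
clock: 12.55
eef_pos: [0.5055, -0.0061, 0.1895]
tcp_rot: [[-0.942, 0.337, -0.0], [0.337, 0.942, -0.0], [0.0, -0.0, -1.0]]
contact_force: [-0.3, -0.6, -5.4]
opening: 0.0315
finger_force: 18.0
```

```bash
python3 st.py; python3 rim.py
```

```text
{'clock': 12.55, 'eef_pos': [0.505, -0.006, 0.189], 'opening': 0.032, 'finger_force': 17.989} q6 -84.3
yaw 70.31 tool F [ 0.06 -0.66  5.43] T [-0.14  -0.164 -0.373]
axial F -4.67
stripe [234 238  11   7  28] [238.9 240.4]
228 215 308
234 215 309
rim s (np.float64(-22.499999999999993), [93.0, 86.0, 59.0, 34.0, 26.0, 23.0, 20.0, 21.0, 19.0, 18.0, 19.0, 19.0, 20.0, 21.0, 20.0, 21.0, 19.0, 19.0, 19.0, 20.0, 19.0, 20.0, 20.0])
(np.float64(-13.999999999999984), [102.0, 102.0, 102.0, 92.0, 63.0, 35.0, 29.0, 25.0, 23.0, 23.0, 23.0, 23.0, 23.0, 25.0, 27.0, 30.0, 33.0, 32.0, 31.0, 30.0, 28.0, 26.0, 25.0])
```

{"api": "servo_tool", "payload": {"rows": [[[0.0003, 0.0032, -0.0004], 0.018], [[0.0005, 0.0064, -0.0009], 0.036], [[0.0008, 0.0094, -0.0013], 0.053], [[0.001, 0.0064, -0.0017], 0.036], [[0.0013, 0.0032, -0.0022], 0.018], [[0.0015, 0, -0.0026], 0], [[0.0018, -0.0032, -0.003], -0.018], [[0.002, -0.0064, -0.0034], -0.036], [[0.0023, -0.0094, -0.0039], -0.053], [[0.0025, -0.0064, -0.0043], -0.036], [[0.0028, -0.0032, -0.0048], -0.018], [[0.003, 0, -0.0052], 0]]}}

```text
clock: 13.65
eef_pos: [0.5041, -0.0056, 0.1922]
tcp_rot: [[-0.942, 0.334, 0.0], [0.334, 0.942, -0.0], [-0.0, -0.0, -1.0]]
contact_force: [-0.0, 0.9, -5.8]
opening: 0.0314
finger_force: 18.0
```

{"api": "servo_tool", "payload": {"rows": [[[0.0003, 0.0032, -0.0004], 0.018], [[0.0005, 0.0064, -0.0009], 0.036], [[0.0008, 0.0094, -0.0013], 0.053], [[0.001, 0.0064, -0.0017], 0.036], [[0.0013, 0.0032, -0.0022], 0.018], [[0.0015, 0, -0.0026], 0], [[0.0018, -0.0032, -0.003], -0.018], [[0.002, -0.0064, -0.0034], -0.036], [[0.0023, -0.0094, -0.0039], -0.053], [[0.0025, -0.0064, -0.0043], -0.036], [[0.0028, -0.0032, -0.0048], -0.018], [[0.003, 0, -0.0052], 0]]}}

```text
clock: 14.65
eef_pos: [0.5026, -0.005, 0.1948]
tcp_rot: [[-0.942, 0.334, -0.0], [0.334, 0.942, -0.0], [0.0, -0.0, -1.0]]
contact_force: [-1.6, 1.2, -3.9]
opening: 0.0308
finger_force: 18.0
```

{"api": "servo_tool", "payload": {"rows": [[[0.0003, 0.0032, -0.0004], 0.018], [[0.0005, 0.0064, -0.0009], 0.036], [[0.0008, 0.0094, -0.0013], 0.053], [[0.001, 0.0064, -0.0017], 0.036], [[0.0013, 0.0032, -0.0022], 0.018], [[0.0015, 0, -0.0026], 0], [[0.0018, -0.0032, -0.003], -0.018], [[0.002, -0.0064, -0.0034], -0.036], [[0.0023, -0.0094, -0.0039], -0.053], [[0.0025, -0.0064, -0.0043], -0.036], [[0.0028, -0.0032, -0.0048], -0.018], [[0.003, 0, -0.0052], 0]]}}

```text
clock: 15.65
eef_pos: [0.501, -0.0043, 0.1973]
tcp_rot: [[-0.942, 0.334, -0.001], [0.334, 0.942, 0.0], [0.001, 0.0, -1.0]]
contact_force: [-0.9, 0.1, -4.2]
opening: 0.031
finger_force: 17.9
```

```bash
python3 st.py; python3 rim.py
```

```text
{'clock': 15.65, 'eef_pos': [0.501, -0.004, 0.197], 'opening': 0.031, 'finger_force': 17.889} q6 -84.4
yaw 70.47 tool F [ 0.92 -0.22  4.22] T [-0.183  0.04  -0.396]
axial F -3.19
stripe [232 246  12  14  94] [237.4 252.6]
228 215 307
234 215 309
rim s (np.float64(-22.499999999999993), [93.0, 86.0, 59.0, 34.0, 26.0, 23.0, 20.0, 21.0, 19.0, 18.0, 19.0, 19.0, 20.0, 21.0, 20.0, 21.0, 19.0, 19.0, 19.0, 20.0, 19.0, 20.0, 20.0])
(np.float64(-7.499999999999979), [102.0, 102.0, 102.0, 104.0, 105.0, 89.0, 50.0, 30.0, 27.0, 22.0, 22.0, 24.0, 24.0, 24.0, 24.0, 24.0, 25.0, 30.0, 32.0, 33.0, 32.0, 31.0, 30.0])
```

{"api": "servo_tool", "payload": {"rows": [[[0.0003, 0.0032, -0.0004], 0.018], [[0.0005, 0.0064, -0.0009], 0.036], [[0.0008, 0.0094, -0.0013], 0.053], [[0.001, 0.0064, -0.0017], 0.036], [[0.0013, 0.0032, -0.0022], 0.018], [[0.0015, 0, -0.0026], 0], [[0.0018, -0.0032, -0.003], -0.018], [[0.002, -0.0064, -0.0034], -0.036], [[0.0023, -0.0094, -0.0039], -0.053], [[0.0025, -0.0064, -0.0043], -0.036], [[0.0028, -0.0032, -0.0048], -0.018], [[0.003, 0, -0.0052], 0]]}}

```text
clock: 16.75
eef_pos: [0.4996, -0.0036, 0.2]
tcp_rot: [[-0.943, 0.333, -0.001], [0.333, 0.943, 0.001], [0.001, 0.0, -1.0]]
contact_force: [-1.1, 1.9, -4.0]
opening: 0.0302
finger_force: 17.9
```

{"api": "servo_tool", "payload": {"rows": [[[0.0003, 0.0032, -0.0006], 0.018], [[0.0007, 0.0064, -0.0012], 0.036], [[0.001, 0.0094, -0.0017], 0.053], [[0.0013, 0.0064, -0.0023], 0.036], [[0.0017, 0.0032, -0.0029], 0.018], [[0.002, 0, -0.0035], 0], [[0.0023, -0.0032, -0.004], -0.018], [[0.0027, -0.0064, -0.0046], -0.036], [[0.003, -0.0094, -0.0052], -0.053], [[0.0033, -0.0064, -0.0058], -0.036], [[0.0037, -0.0032, -0.0064], -0.018], [[0.004, 0, -0.007], 0]]}}

```text
clock: 17.75
eef_pos: [0.4972, -0.0027, 0.2039]
tcp_rot: [[-0.943, 0.333, -0.002], [0.333, 0.943, 0.001], [0.002, 0.0, -1.0]]
contact_force: [-7.4, 4.0, 1.6]
opening: 0.0219
finger_force: 17.0
```

```bash
python3 st.py; python3 rim.py
```

```text
{'clock': 17.75, 'eef_pos': [0.497, -0.003, 0.204], 'opening': 0.022, 'finger_force': 16.98} q6 -84.4
yaw 70.56 tool F [ 8.28  1.35 -1.6 ] T [-0.244  0.867 -0.106]
axial F 5.53
stripe [233 260  10  16 104] [238.3 268.1]
228 215 299
234 215 303
rim s (np.float64(-22.499999999999993), [93.0, 86.0, 59.0, 34.0, 26.0, 23.0, 20.0, 21.0, 19.0, 18.0, 19.0, 19.0, 20.0, 21.0, 20.0, 21.0, 19.0, 19.0, 19.0, 20.0, 19.0, 20.0, 20.0])
(np.float64(-5.499999999999977), [102.0, 102.0, 101.0, 104.0, 111.0, 105.0, 67.0, 29.0, 28.0, 25.0, 24.0, 25.0, 24.0, 24.0, 23.0, 25.0, 24.0, 24.0, 24.0, 26.0, 32.0, 34.0, 34.0])
```

The opening has dropped to 22 mm: the pads have walked off the grip's axis towards the front. I'll open and measure the offset.

{"api": "servo_tool", "payload": {"rows": [[[0, 0, 0], 0], [[0, 0, 0], 0], [[0, 0, 0], 0], [[0, 0, 0], 0], [[0, 0, -0.06], 0], [[0, 0, -0.12], 0], [[0, 0, -0.16], 0], [[0, 0, -0.16], 0], [[0, 0, -0.16], 0]], "grip": -0.7}}

```text
clock: 18.6
eef_pos: [0.4982, -0.0032, 0.2842]
tcp_rot: [[-0.942, 0.334, 0.002], [0.334, 0.942, -0.0], [-0.002, 0.0, -1.0]]
contact_force: [-0.2, -0.1, -0.7]
opening: 0.0751
finger_force: 0.0
```

```bash
python3 st.py; python3 rim.py; python3 - <<'E'
from phi import *
c=imaging.get_calibration("wrist");im=cv2.imread("pics/last.png")
for d in(0,.015,.02): print(d,"pred rim,cap",proj(c,[B+a*d,B+a*(.095+d)]).round(1).tolist())
g=mask(im,"black");g[260:]=0;g[:,:190]=0;g[:,320:]=0
for i,l,st,ce in blobs(g,100): print(st,ce.round(1))
print([(y,)+tuple((np.where(g[y])[0])[[0,-1]].tolist()) for y in range(140,262,6) if g[y].any()])
a4=cv2.resize(im[130:280,160:350],(570,450));b=cv2.resize(cv2.imread("pics/lastside.png")[165:240,235:310],(230,230))
o=np.zeros((450,800,3),np.uint8);o[:,:570]=a4;o[:230,570:]=b;cv2.imwrite("pics/v7.png",o)
E
```

```text
{'clock': 18.6, 'eef_pos': [0.498, -0.003, 0.284], 'opening': 0.075, 'finger_force': 0.0} q6 -84.3
yaw 70.46 tool F [ 0.11 -0.15  0.7 ] T [-0.06  -0.159  0.022]
axial F -0.55
stripe [240 208   8   7  34] [243.4 211. ]
228 236 277
234 237 237
rim s (np.float64(-22.499999999999993), [93.0, 86.0, 59.0, 34.0, 26.0, 23.0, 20.0, 21.0, 19.0, 18.0, 19.0, 19.0, 20.0, 21.0, 20.0, 21.0, 19.0, 19.0, 19.0, 20.0, 19.0, 20.0, 20.0])
(np.float64(-5.999999999999978), [100.0, 100.0, 99.0, 102.0, 108.0, 101.0, 61.0, 28.0, 27.0, 25.0, 23.0, 23.0, 22.0, 22.0, 23.0, 22.0, 22.0, 23.0, 22.0, 22.0, 22.0, 23.0, 23.0])
0 pred rim,cap [[257.3, 224.0], [257.9, 206.5]]
0.015 pred rim,cap [[257.3, 222.0], [258.1, 202.3]]
0.02 pred rim,cap [[257.4, 221.2], [258.2, 200.7]]
[236 201  41  32 379] [255.3 210.7]
[(206, 243, 267), (212, 239, 270), (218, 238, 273), (224, 237, 276), (230, 236, 277)]
```

View pics/v7.png

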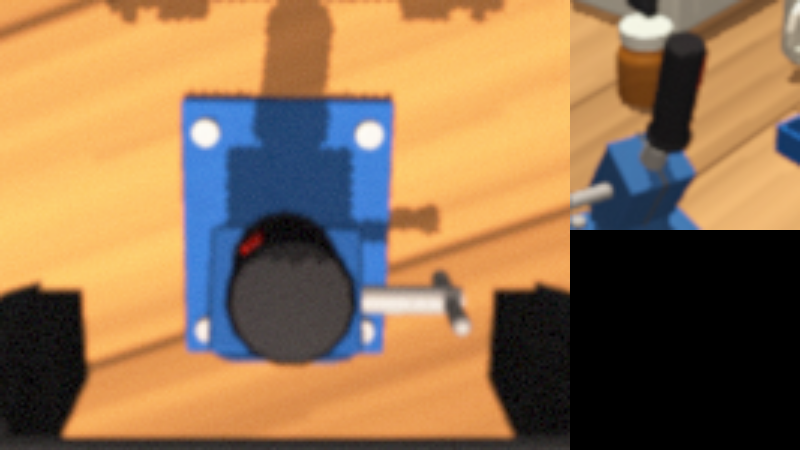

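The view shows the cap at about wrist px (257,232). In the side view the grip now stands more upright than the tube, since the first ring is free and it has tipped towards +x. I'll triangulate its current axis.

```bash
python3 - <<'E'
from phi import *
c=imaging.get_calibration("wrist");cs=imaging.get_calibration("side")
cap=tri([ray(c,(256.7,231.7)),ray(cs,(273.2,178.7))]);d=cap-B
print("cap",cap.round(4),"rel X,Y,Z mm",(1000*np.array([d@X,d@Y,d[2]])).round(1))
for px in((266.6,209),(266,211)):
    o,r=ray(cs,px);t=((B-o)@Y)/(r@Y);q=o+t*r-B;print("rim rel",(1000*np.array([q@X,q@Y,q[2]])).round(1))
# same px method at start for bias check
o,r=ray(cs,(274.5,189));t=((B-o)@Y)/(r@Y);q=o+t*r-B;print("start cap rel (expect -47,0,82)",(1000*np.array([q@X,q@Y,q[2]])).round(1))
o,r=ray(cs,(263.5,212.5));t=((B-o)@Y)/(r@Y);q=o+t*r-B;print("start rim",(1000*np.array([q@X,q@Y,q[2]])).round(1))
s=sensors.observe();d=s["eef_pos"]-B;print("tcp rel",(1000*np.array([d@X,d@Y,d[2]])).round(1))
E
```

```text
cap [ 0.5076 -0.0055  0.2232] rel X,Y,Z mm [-36.5  -1.2 103.2]
rim rel [-14.    0.   14.5]
rim rel [-11.5   0.    7.7]
start cap rel (expect -47,0,82) [-45.    0.   81.9]
start rim [-0.5  0.  -2.4]
tcp rel [-46.8  -2.3 162.6]
```

{"api": "servo_tool", "payload": {"rows": [[[-0.018, 0.0015, 0.0], 0], [[-0.0356, 0.003, 0.03], 0], [[-0.0356, 0.003, 0.08], 0], [[-0.0356, 0.003, 0.12], 0], [[-0.0356, 0.003, 0.15], 0], [[-0.0356, 0.003, 0.168], 0], [[-0.0356, 0.003, 0.168], 0], [[-0.0356, 0.003, 0.168], 0]]}}

```text
clock: 19.37
eef_pos: [0.5151, -0.0077, 0.1995]
tcp_rot: [[-0.942, 0.336, -0.001], [0.336, 0.942, 0.0], [0.001, -0.0, -1.0]]
contact_force: [-0.1, 0.2, 0.6]
opening: 0.0749
finger_force: 0.0
```

{"api": "servo_tool", "payload": {"rows": [[[0, 0, 0], 0], [[0, 0, 0], 0], [[0, 0, 0], 0], [[0, 0, 0], 0], [[0, 0, 0], 0], [[0, 0, 0], 0], [[0, 0, 0], 0]], "grip": 1, "grip_force": 20}}

```text
clock: 19.95
eef_pos: [0.5148, -0.0081, 0.1997]
tcp_rot: [[-0.942, 0.336, -0.001], [0.336, 0.942, -0.001], [0.001, -0.002, -1.0]]
contact_force: [-7.2, -5.1, 1.4]
opening: 0.0318
finger_force: 19.9
```

```bash
python3 st.py; python3 rim.py|tail -1
```

```text
{'clock': 19.95, 'eef_pos': [0.515, -0.008, 0.2], 'opening': 0.032, 'finger_force': 19.938} q6 -84.3
yaw 70.39 tool F [ 5.06 -7.21 -1.4 ] T [1.471 0.42  0.08 ]
axial F 3.76
stripe [229 227  13  17 110] [235.4 235.4]
228 215 308
234 215 309
(np.float64(-7.499999999999979), [102.0, 102.0, 102.0, 104.0, 105.0, 89.0, 49.0, 27.0, 27.0, 23.0, 23.0, 24.0, 24.0, 24.0, 25.0, 25.0, 23.0, 23.0, 24.0, 24.0, 24.0, 24.0, 23.0])
```

{"api": "servo_tool", "payload": {"rows": [[[0.0003, 0.0008, -0.0005], 0.018], [[0.0006, 0.0022, -0.001], 0.036], [[0.0009, 0.0035, -0.0015], 0.053], [[0.0012, 0.0017, -0.002], 0.036], [[0.0015, 0, -0.0025], 0.018], [[0.0018, -0.002, -0.003], 0], [[0.0021, -0.0039, -0.0035], -0.018], [[0.0024, -0.0057, -0.004], -0.036], [[0.0027, -0.0075, -0.0046], -0.053], [[0.003, -0.0057, -0.0051], -0.036], [[0.0033, -0.0039, -0.0056], -0.018], [[0.0035, -0.002, -0.0061], 0]]}}

```text
clock: 21.05
eef_pos: [0.5126, -0.008, 0.2018]
tcp_rot: [[-0.94, 0.341, -0.002], [0.341, 0.94, 0.0], [0.002, -0.0, -1.0]]
contact_force: [-0.3, 2.1, -5.2]
opening: 0.0314
finger_force: 19.8
```

{"api": "servo_tool", "payload": {"rows": [[[0.0003, 0.0018, -0.0005], 0.018], [[0.0006, 0.0037, -0.001], 0.036], [[0.0009, 0.0055, -0.0015], 0.053], [[0.0012, 0.0037, -0.002], 0.036], [[0.0015, 0.0018, -0.0025], 0.018], [[0.0018, 0, -0.003], 0], [[0.0021, -0.0018, -0.0035], -0.018], [[0.0024, -0.0037, -0.004], -0.036], [[0.0027, -0.0055, -0.0046], -0.053], [[0.003, -0.0037, -0.0051], -0.036], [[0.0033, -0.0018, -0.0056], -0.018], [[0.0035, 0, -0.0061], 0]]}}

```text
clock: 22.05
eef_pos: [0.5109, -0.0072, 0.2059]
tcp_rot: [[-0.94, 0.341, -0.002], [0.341, 0.94, 0.001], [0.002, -0.0, -1.0]]
contact_force: [-3.7, 4.2, 3.3]
opening: 0.0315
finger_force: 19.9
```

```bash
python3 st.py; python3 rim.py|tail -1
```

```text
{'clock': 22.05, 'eef_pos': [0.511, -0.007, 0.206], 'opening': 0.032, 'finger_force': 19.9} q6 -84.1
yaw 70.08 tool F [ 4.95  2.65 -3.33] T [-0.488  0.74  -0.276]
axial F 5.35
stripe [229 224  11  10  33] [234.1 228.3]
228 215 307
234 215 309
(np.float64(-3.999999999999976), [102.0, 102.0, 102.0, 103.0, 111.0, 113.0, 85.0, 44.0, 29.0, 30.0, 28.0, 24.0, 23.0, 23.0, 23.0, 25.0, 22.0, 22.0, 23.0, 23.0, 23.0, 22.0, 23.0])
```

{"api": "servo_tool", "payload": {"rows": [[[0.0003, 0.0018, -0.0005], 0.018], [[0.0006, 0.0037, -0.001], 0.036], [[0.0009, 0.0055, -0.0015], 0.053], [[0.0012, 0.0037, -0.002], 0.036], [[0.0015, 0.0018, -0.0025], 0.018], [[0.0018, 0, -0.003], 0], [[0.0021, -0.0018, -0.0035], -0.018], [[0.0024, -0.0037, -0.004], -0.036], [[0.0027, -0.0055, -0.0046], -0.053], [[0.003, -0.0037, -0.0051], -0.036], [[0.0033, -0.0018, -0.0056], -0.018], [[0.0035, 0, -0.0061], 0]]}}

```text
clock: 23.15
eef_pos: [0.5096, -0.0071, 0.2083]
tcp_rot: [[-0.94, 0.341, -0.001], [0.341, 0.94, -0.0], [0.001, -0.001, -1.0]]
contact_force: [0.3, 0.8, -4.1]
opening: 0.0314
finger_force: 20.0
```

{"api": "servo_tool", "payload": {"rows": [[[0.0003, 0.0018, -0.0005], 0.018], [[0.0006, 0.0037, -0.001], 0.036], [[0.0009, 0.0055, -0.0015], 0.053], [[0.0012, 0.0037, -0.002], 0.036], [[0.0015, 0.0018, -0.0025], 0.018], [[0.0018, 0, -0.003], 0], [[0.0021, -0.0018, -0.0035], -0.018], [[0.0024, -0.0037, -0.004], -0.036], [[0.0027, -0.0055, -0.0046], -0.053], [[0.003, -0.0037, -0.0051], -0.036], [[0.0033, -0.0018, -0.0056], -0.018], [[0.0035, 0, -0.0061], 0]]}}

```text
clock: 24.15
eef_pos: [0.5081, -0.0065, 0.2114]
tcp_rot: [[-0.94, 0.341, -0.001], [0.341, 0.94, -0.0], [0.001, -0.0, -1.0]]
contact_force: [1.8, -0.2, -4.7]
opening: 0.0313
finger_force: 20.0
```

```bash
python3 st.py; python3 rim.py|tail -1; python3 - <<'E'
from h import *
g=mask(cv2.imread("pics/lastside.png"),"black");v=cv2.imread("pics/lastside.png")
print([(y,(np.where(g[y,250:300])[0]+250)[[0,-1]].tolist()) for y in range(194,222,2) if g[y,250:300].any()])
E
```

```text
{'clock': 24.15, 'eef_pos': [0.508, -0.006, 0.211], 'opening': 0.031, 'finger_force': 19.954} q6 -84.0
yaw 70.06 tool F [-1.74  0.47  4.71] T [-0.167 -0.295 -0.165]
axial F -4.95
stripe [226 224  14  12  40] [232.6 230.2]
228 215 307
234 215 309
(np.float64(-2.4999999999999742), [102.0, 102.0, 101.0, 107.0, 130.0, 136.0, 97.0, 57.0, 47.0, 35.0, 30.0, 30.0, 27.0, 23.0, 22.0, 21.0, 22.0, 23.0, 25.0, 23.0, 24.0, 25.0, 24.0])
[(194, [264, 276]), (196, [264, 276]), (198, [264, 275]), (200, [263, 275]), (202, [262, 274]), (204, [262, 274]), (206, [262, 274]), (208, [262, 273]), (210, [263, 271]), (212, [266, 267])]
```

{"api": "servo_tool", "payload": {"rows": [[[0.0003, 0.0018, -0.0005], 0.018], [[0.0006, 0.0037, -0.001], 0.036], [[0.0009, 0.0055, -0.0015], 0.053], [[0.0012, 0.0037, -0.002], 0.036], [[0.0015, 0.0018, -0.0025], 0.018], [[0.0018, 0, -0.003], 0], [[0.0021, -0.0018, -0.0035], -0.018], [[0.0024, -0.0037, -0.004], -0.036], [[0.0027, -0.0055, -0.0046], -0.053], [[0.003, -0.0037, -0.0051], -0.036], [[0.0033, -0.0018, -0.0056], -0.018], [[0.0035, 0, -0.0061], 0]]}}

```text
clock: 25.25
eef_pos: [0.5066, -0.0059, 0.2147]
tcp_rot: [[-0.941, 0.337, -0.0], [0.337, 0.941, -0.0], [-0.0, -0.0, -1.0]]
contact_force: [2.3, 1.5, -2.9]
opening: 0.0316
finger_force: 19.9
```

{"api": "servo_tool", "payload": {"rows": [[[0.0003, 0.0018, -0.0005], 0.018], [[0.0006, 0.0037, -0.001], 0.036], [[0.0009, 0.0055, -0.0015], 0.053], [[0.0012, 0.0037, -0.002], 0.036], [[0.0015, 0.0018, -0.0025], 0.018], [[0.0018, 0, -0.003], 0], [[0.0021, -0.0018, -0.0035], -0.018], [[0.0024, -0.0037, -0.004], -0.036], [[0.0027, -0.0055, -0.0046], -0.053], [[0.003, -0.0037, -0.0051], -0.036], [[0.0033, -0.0018, -0.0056], -0.018], [[0.0035, 0, -0.0061], 0]]}}

```text
clock: 26.25
eef_pos: [0.5051, -0.0052, 0.2179]
tcp_rot: [[-0.941, 0.337, 0.0], [0.337, 0.941, -0.0], [-0.0, 0.0, -1.0]]
contact_force: [2.9, 1.8, -4.3]
opening: 0.0315
finger_force: 19.8
```

```bash
python3 st.py; python3 rim.py|tail -1; python3 - <<'E'
from h import *
g=mask(cv2.imread("pics/lastside.png"),"black");v=cv2.imread("pics/lastside.png")
print([(y,(np.where(g[y,250:300])[0]+250)[[0,-1]].tolist()) for y in range(194,222,2) if g[y,250:300].any()])
E
```

```text
{'clock': 26.25, 'eef_pos': [0.505, -0.005, 0.218], 'opening': 0.032, 'finger_force': 19.768} q6 -84.2
yaw 70.3 tool F [-2.1   2.63  4.32] T [-0.43  -0.532 -0.237]
axial F -4.8
stripe [228 226  11  13  44] [233.4 232. ]
228 215 307
234 215 309
(np.float64(-2.999999999999975), [102.0, 102.0, 102.0, 108.0, 130.0, 136.0, 96.0, 57.0, 51.0, 50.0, 43.0, 33.0, 29.0, 29.0, 25.0, 24.0, 24.0, 23.0, 22.0, 24.0, 23.0, 23.0, 23.0])
[(194, [265, 276]), (196, [264, 276]), (198, [264, 275]), (200, [263, 275]), (202, [262, 275]), (204, [262, 275]), (206, [263, 274]), (208, [262, 273]), (210, [263, 268]), (212, [266, 267])]
```

{"api": "servo_tool", "payload": {"rows": [[[0.0003, 0.0018, -0.0005], 0.018], [[0.0006, 0.0037, -0.001], 0.036], [[0.0009, 0.0055, -0.0015], 0.053], [[0.0012, 0.0037, -0.002], 0.036], [[0.0015, 0.0018, -0.0025], 0.018], [[0.0018, 0, -0.003], 0], [[0.0021, -0.0018, -0.0035], -0.018], [[0.0024, -0.0037, -0.004], -0.036], [[0.0027, -0.0055, -0.0046], -0.053], [[0.003, -0.0037, -0.0051], -0.036], [[0.0033, -0.0018, -0.0056], -0.018], [[0.0035, 0, -0.0061], 0]]}}

```text
clock: 27.35
eef_pos: [0.5035, -0.0047, 0.221]
tcp_rot: [[-0.942, 0.335, 0.001], [0.335, 0.942, -0.0], [-0.001, 0.0, -1.0]]
contact_force: [2.1, 1.6, -1.4]
opening: 0.0317
finger_force: 19.8
```

{"api": "servo_tool", "payload": {"rows": [[[0.0003, 0.0018, -0.0005], 0.018], [[0.0006, 0.0037, -0.001], 0.036], [[0.0009, 0.0055, -0.0015], 0.053], [[0.0012, 0.0037, -0.002], 0.036], [[0.0015, 0.0018, -0.0025], 0.018], [[0.0018, 0, -0.003], 0], [[0.0021, -0.0018, -0.0035], -0.018], [[0.0024, -0.0037, -0.004], -0.036], [[0.0027, -0.0055, -0.0046], -0.053], [[0.003, -0.0037, -0.0051], -0.036], [[0.0033, -0.0018, -0.0056], -0.018], [[0.0035, 0, -0.0061], 0]]}}

```text
clock: 28.35
eef_pos: [0.5019, -0.004, 0.2243]
tcp_rot: [[-0.942, 0.335, 0.001], [0.335, 0.942, 0.0], [-0.001, 0.0, -1.0]]
contact_force: [1.2, 0.8, -0.4]
opening: 0.0315
finger_force: 19.8
```

```bash
cat > gp.py <<'E'
from h import *
im=cv2.imread("pics/lastside.png");g=mask(im,"black")
print([(y,(np.where(g[y,250:300])[0]+250)[[0,-1]].tolist()) for y in range(192,222,2) if g[y,250:300].any()])
print("bright tube/core px per row (V):")
v=cv2.cvtColor(im,cv2.COLOR_BGR2HSV)
for y in range(200,222,2): print(y,[f"{v[y,x,1]}/{v[y,x,2]}" for x in range(258,276,2)])
E
python3 st.py; python3 gp.py
```

```text
{'clock': 28.35, 'eef_pos': [0.502, -0.004, 0.224], 'opening': 0.031, 'finger_force': 19.821} q6 -84.3
yaw 70.46 tool F [-0.83  1.16  0.43] T [-0.564 -0.327 -0.232]
axial F -0.78
stripe [226 231  13  15  69] [232.6 238.5]
228 215 307
234 215 309
[(192, [265, 277]), (194, [265, 276]), (196, [264, 276]), (198, [263, 275]), (200, [262, 275]), (202, [262, 275]), (204, [263, 275]), (206, [264, 274]), (208, [263, 268]), (210, [263, 268])]
bright tube/core px per row (V):
200 ['163/117', '165/108', '55/42', '22/23', '12/22', '20/25', '10/25', '21/24', '13/20']
202 ['144/175', '147/160', '52/44', '0/23', '23/22', '33/23', '32/24', '23/22', '13/19']
204 ['139/205', '138/213', '144/110', '23/33', '11/24', '35/22', '12/22', '22/23', '24/21']
206 ['138/214', '135/215', '142/187', '42/36', '34/30', '17/30', '9/27', '10/25', '101/43']
208 ['43/159', '50/148', '73/63', '22/47', '19/41', '24/32', '122/75', '149/115', '145/179']
210 ['60/131', '16/159', '38/54', '26/49', '25/52', '12/43', '103/171', '139/208', '138/211']
212 ['112/160', '29/148', '34/104', '29/52', '36/50', '94/79', '88/160', '134/212', '137/218']
214 ['49/130', '33/102', '31/146', '31/114', '34/114', '95/156', '159/178', '69/191', '136/225']
216 ['15/105', '33/100', '32/103', '33/101', '58/115', '158/176', '161/176', '86/169', '123/203']
218 ['98/140', '35/102', '33/102', '34/97', '120/113', '156/176', '157/175', '156/175', '41/157']
220 ['156/175', '99/116', '48/101', '26/88', '163/119', '157/164', '156/176', '157/175', '143/175']
```

Drag has nearly vanished. I'll keep twisting while drawing the last bit off.

{"api": "servo_tool", "payload": {"rows": [[[0.0005, 0.0018, -0.0009], 0.018], [[0.001, 0.0037, -0.0017], 0.036], [[0.0015, 0.0055, -0.0026], 0.053], [[0.002, 0.0037, -0.0035], 0.036], [[0.0025, 0.0018, -0.0043], 0.018], [[0.003, 0, -0.0052], 0], [[0.0035, -0.0018, -0.0061], -0.018], [[0.004, -0.0037, -0.0069], -0.036], [[0.0045, -0.0055, -0.0078], -0.053], [[0.005, -0.0037, -0.0087], -0.036], [[0.0055, -0.0018, -0.0095], -0.018], [[0.006, 0, -0.0104], 0]]}}

```text
clock: 29.45
eef_pos: [0.499, -0.0028, 0.2295]
tcp_rot: [[-0.943, 0.333, 0.001], [0.333, 0.943, 0.001], [-0.001, 0.001, -1.0]]
contact_force: [1.3, 3.3, 1.3]
opening: 0.0314
finger_force: 19.6
```

{"api": "servo_tool", "payload": {"rows": [[[0.0005, 0.0018, -0.0009], 0.018], [[0.001, 0.0037, -0.0017], 0.036], [[0.0015, 0.0055, -0.0026], 0.053], [[0.002, 0.0037, -0.0035], 0.036], [[0.0025, 0.0018, -0.0043], 0.018], [[0.003, 0, -0.0052], 0], [[0.0035, -0.0018, -0.0061], -0.018], [[0.004, -0.0037, -0.0069], -0.036], [[0.0045, -0.0055, -0.0078], -0.053], [[0.005, -0.0037, -0.0087], -0.036], [[0.0055, -0.0018, -0.0095], -0.018], [[0.006, 0, -0.0104], 0]]}}

```text
clock: 30.45
eef_pos: [0.4959, -0.0019, 0.2345]
tcp_rot: [[-0.943, 0.333, -0.0], [0.333, 0.943, -0.0], [0.0, -0.0, -1.0]]
contact_force: [-0.5, 0.2, -1.2]
opening: 0.0314
finger_force: 20.0
```

```bash
python3 st.py; python3 gp.py|head -1
```

```text
{'clock': 30.45, 'eef_pos': [0.496, -0.002, 0.234], 'opening': 0.031, 'finger_force': 19.994} q6 -84.3
yaw 70.54 tool F [0.56 0.   1.19] T [-0.102 -0.104  0.008]
axial F -0.75
stripe [225 234  14  17  62] [231.5 243. ]
228 215 306
234 215 309
[(192, [265, 277]), (194, [265, 277]), (196, [264, 276]), (198, [263, 275]), (200, [262, 276]), (202, [264, 275]), (204, [264, 274]), (206, [265, 271]), (210, [263, 268]), (212, [266, 267])]
```

Free: only its weight, about 1 N, is left. Drawing clear along the tube and then up.

{"api": "servo_tool", "payload": {"rows": [[[0.008, 0, -0.0139], 0], [[0.02, 0, -0.0346], 0], [[0.035, 0, -0.0606], 0], [[0.045, 0, -0.1], 0], [[0.045, 0, -0.15], 0], [[0.045, 0, -0.18], 0], [[0.045, 0, -0.18], 0], [[0.045, 0, -0.18], 0]]}}

```text
clock: 31.22
eef_pos: [0.4746, 0.0058, 0.325]
tcp_rot: [[-0.943, 0.333, 0.001], [0.333, 0.943, -0.0], [-0.002, 0.0, -1.0]]
contact_force: [-0.6, 0.8, -1.3]
opening: 0.0316
finger_force: 20.0
```

```bash
python3 st.py; python3 - <<'E'
from phi import *
s=sensors.observe();cs=imaging.get_calibration("side");im=cv2.imread("pics/lastside.png");g=mask(im,"black")
p=proj(cs,s["eef_pos"])[0];print("tcp px",p.round(1))
x0=int(p[0]);y0=int(p[1])
for y in range(y0-24,y0+30,3):
    r=np.where(g[y,x0-30:x0+30])[0]+x0-30;print(y,r.tolist()[:1],r.tolist()[-1:],len(r))
# tube/core: gray pixels near clamp along axis
v=cv2.cvtColor(im,cv2.COLOR_BGR2HSV)
pp=proj(cs,[B+a*k for k in np.arange(-.03,.08,.004)])
print([(int(1000*k),int(v[int(round(q[1])),int(round(q[0])),1]),int(v[int(round(q[1])),int(round(q[0])),2])) for k,q in zip(np.arange(-.03,.08,.004),pp)])
E
```

```text
{'clock': 31.217, 'eef_pos': [0.475, 0.006, 0.325], 'opening': 0.032, 'finger_force': 19.999} q6 -84.0
yaw 70.53 tool F [0.82 0.58 1.27] T [-0.064 -0.1   -0.036]
axial F -0.7
stripe [225 234  14  17  64] [231.5 243. ]
228 215 307
234 215 309
tcp px [283.9 140.4]
116 [253] [312] 34
119 [253] [312] 47
122 [253] [310] 43
125 [253] [304] 52
128 [253] [299] 47
131 [253] [299] 47
134 [253] [299] 46
137 [257] [298] 40
140 [267] [298] 30
143 [269] [297] 27
146 [270] [297] 26
149 [270] [295] 23
152 [273] [287] 15
155 [273] [286] 14
158 [272] [285] 14
161 [271] [284] 14
164 [270] [283] 14
167 [269] [283] 15
[(-30, 36, 100), (-26, 33, 99), (-22, 31, 98), (-18, 33, 102), (-13, 30, 118), (-9, 30, 143), (-5, 30, 84), (-1, 27, 57), (2, 25, 51), (6, 22, 47), (10, 24, 53), (13, 24, 53), (18, 25, 52), (22, 24, 53), (26, 27, 48), (30, 29, 53), (34, 26, 78), (38, 28, 118), (42, 30, 120), (46, 28, 119), (50, 28, 118), (54, 83, 147), (57, 128, 172), (62, 140, 208), (66, 140, 208), (70, 139, 206), (74, 141, 199), (78, 141, 196)]
```

```bash
cat > lean.py <<'E'
from h import *
s=sensors.observe();R=s["tcp_rot"];T=s["eef_pos"];cs=imaging.get_calibration("side");im=imaging.camera("side")[:,:,::-1].copy()
cv2.imwrite("pics/lastside.png",im)
g=mask(im,"black");p=proj(cs,T)[0];x0=int(p[0]);y0=int(p[1])
rows=[]
for y in range(y0+13,y0+50):
    r=np.where(g[y,x0-25:x0+20])[0]+x0-25
    if len(r)==0: break
    rows.append((y,int(r[0]),int(r[-1])))
print(rows[::2],rows[-1])
def plane(px):
    o,d=ray(cs,px);n=R[:,1];q=o+d*((T-o)@n)/(d@n);return 1000*R.T@(q-T)
A=[plane((( a+b)/2,y)) for y,a,b in rows if b-a<18]
A=np.array(A);print("tool-frame centre line (x,z):",A[::4,[0,2]].round(1).tolist())
k=np.polyfit(A[3:-6,2],A[3:-6,0],1);print("slope dx/dz",k.round(3),"lean deg",np.degrees(np.arctan(-k[0])).round(1),"end z",A[-1].round(1))
E
python3 lean.py
```

```text
[(153, 273, 286), (155, 273, 286), (157, 272, 285), (159, 272, 285), (161, 271, 284), (163, 271, 284), (165, 269, 283), (167, 269, 283), (169, 269, 283), (171, 270, 283), (173, 272, 282)] (174, 274, 280)
tool-frame centre line (x,z): [[-14.2, 32.3], [-17.4, 42.5], [-20.8, 52.8], [-26.0, 64.1], [-25.6, 73.3], [-21.5, 81.0]]
slope dx/dz [-0.387  0.162] lean deg 21.1 end z [-21.4   0.   83.3]
```

Tube not slid (its tip face still sits about 44 mm past the seat). The grip leans about 21° in the hand, with its rim about 70 mm below the grasp. Moving over the free half of the red tray.

{"api": "servo_tool", "payload": {"rows": [[[0.008, 0.02, 0.005], -0.005], [[0.025, 0.065, 0.02], -0.01], [[0.045, 0.118, 0.04], -0.015], [[0.066, 0.172, 0.07], -0.022], [[0.088, 0.228, 0.1], -0.03], [[0.11, 0.285, 0.13], -0.036], [[0.13, 0.34, 0.16], -0.042], [[0.15, 0.39, 0.19], -0.048], [[0.17, 0.44, 0.215], -0.053], [[0.187, 0.485, 0.235], -0.057], [[0.198, 0.515, 0.245], -0.06], [[0.203, 0.529, 0.25], -0.06]]}}

```text
clock: 32.37
eef_pos: [0.4667, 0.2911, 0.1976]
tcp_rot: [[-0.999, -0.039, -0.003], [-0.039, 0.999, -0.001], [0.003, -0.0, -1.0]]
contact_force: [0.3, -0.1, -0.6]
opening: 0.0312
finger_force: 20.0
```

```bash
cp st.py st2.py; python3 st.py|head -2; python3 lean.py; python3 - <<'E'
from h import *
# tray & worn grip from top (pre-move picture) and current wrist
im=cv2.imread("pics/last.png");c=imaging.get_calibration("wrist");m=mask(im,"red")
i,l,st,ce=max(blobs(m,200),key=lambda t:t[2][4]);pts=np.argwhere(l==i)[:,::-1].astype(np.float32)
r=cv2.minAreaRect(pts);print(st,"box at z.03",[onz(c,p,.03)[:2].round(3).tolist() for p in cv2.boxPoints(r)])
cs=imaging.get_calibration("side");im=cv2.imread("pics/side0.png");m=mask(im,"red")
i,l,st,ce=max(blobs(m,1000),key=lambda t:t[2][4])
pts=np.argwhere(l==i)[:,::-1]
for n,f in(("left",pts[:,0].argmin()),("right",pts[:,0].argmax()),("top",pts[:,1].argmin()),("bot",pts[:,1].argmax())): print(n,pts[f],onz(cs,pts[f],.03).round(3))
E
```

```text
{'clock': 32.367, 'eef_pos': [0.467, 0.291, 0.198], 'opening': 0.031, 'finger_force': 19.999} q6 -72.5
yaw 92.24 tool F [-0.29 -0.16  0.56] T [-0.062 -0.139 -0.009]
[(275, 156, 186), (277, 156, 186), (279, 156, 185), (281, 156, 185), (283, 156, 185), (285, 156, 184), (287, 156, 184), (289, 156, 184), (291, 156, 184), (293, 156, 183), (295, 156, 182), (297, 156, 180), (299, 156, 162), (301, 156, 162), (303, 156, 163), (305, 156, 164), (307, 156, 164), (309, 156, 164), (311, 156, 161)] (311, 156, 161)
tool-frame centre line (x,z): [[-82.1, 127.9], [-82.8, 138.7], [-83.4, 149.8], [-87.5, 163.1]]
slope dx/dz [ 9.3000e-02 -9.6186e+01] lean deg -5.3 end z [-91.6  -0.  168.5]
[ 194  162  123   89 8047] box at z.03 [[0.451, 0.226], [0.447, 0.351], [0.547, 0.36], [0.551, 0.223]]
left [113 315] [0.618 0.358 0.03 ]
right [219 318] [0.454 0.229 0.03 ]
top [163 281] [0.621 0.232 0.03 ]
bot [170 371] [0.435 0.366 0.03 ]
```

{"api": "servo_tool", "payload": {"rows": [[[0, 0, 0.03], 0], [[0, 0, 0.08], 0], [[0, 0, 0.13], 0], [[0, 0, 0.17], 0], [[0, 0, 0.2], 0], [[0, 0, 0.215], 0], [[0, 0, 0.222], 0], [[0, 0, 0.222], 0], [[0, 0, 0.222], 0]]}}

```text
clock: 33.27
eef_pos: [0.4686, 0.2888, 0.0895]
tcp_rot: [[-0.999, -0.034, 0.001], [-0.034, 0.999, 0.0], [-0.001, 0.0, -1.0]]
contact_force: [0.5, 0.1, -0.4]
opening: 0.0315
finger_force: 20.0
```

{"api": "servo_tool", "payload": {"rows": [[[0, 0, 0.003], 0], [[0, 0, 0.006], 0], [[0, 0, 0.009], 0], [[0, 0, 0.012], 0], [[0, 0, 0.012], 0]]}}

```text
clock: 33.68
eef_pos: [0.4686, 0.2891, 0.0833]
tcp_rot: [[-0.999, -0.035, 0.002], [-0.035, 0.999, 0.0], [-0.002, 0.0, -1.0]]
contact_force: [-1.1, -0.3, 5.7]
opening: 0.0314
finger_force: 20.0
```

```bash
python3 st.py|head -3; python3 - <<'E'
from h import *
im=cv2.imread("pics/lastside.png");g=mask(im,"black");s=sensors.observe();cs=imaging.get_calibration("side");p=proj(cs,s["eef_pos"])[0];print(p)
x0=int(p[0])
for y in range(int(p[1])+10,int(p[1])+60,3):
    r=np.where(g[y,x0-60:x0+40])[0]+x0-60
    sp=np.split(r,np.where(np.diff(r)>1)[0]+1);print(y,[(int(q[0]),int(q[-1])) for q in sp if len(q)>2])
E
```

```text
{'clock': 33.683, 'eef_pos': [0.469, 0.289, 0.083], 'opening': 0.031, 'finger_force': 19.999} q6 -72.5
yaw 91.98 tool F [ 1.06 -0.3  -5.7 ] T [ 0.047 -0.027 -0.001]
axial F 5.37
[188.03187343 312.52342847]
322 [(146, 161), (173, 192)]
325 [(149, 161), (174, 191)]
328 [(153, 162), (176, 190)]
331 [(157, 161), (174, 190)]
334 [(174, 190)]
337 [(175, 189)]
340 [(177, 186)]
343 []
346 []
349 []
352 []
355 []
358 []
361 []
364 []
367 []
370 []
```

{"api": "servo_tool", "payload": {"rows": [[[0, 0, 0], 0], [[-0.006, 0, 0], 0], [[-0.012, 0, 0], 0], [[-0.018, 0, 0], 0], [[-0.024, 0, 0], 0], [[-0.03, 0, 0.001], 0], [[-0.036, 0, 0.002], 0], [[-0.042, 0, 0.003], 0], [[-0.048, 0, 0.004], 0], [[-0.054, 0, 0.006], 0], [[-0.054, 0, 0.006], 0]], "grip_force": 7}}

```text
clock: 34.7
eef_pos: [0.4958, 0.2899, 0.08]
tcp_rot: [[-0.999, -0.034, 0.001], [-0.034, 0.999, 0.0], [-0.001, 0.0, -1.0]]
contact_force: [-1.0, 0.2, 8.5]
opening: 0.0319
finger_force: 7.0
```

```bash
cat > gl.py <<'E'
from h import *
im=cv2.imread("pics/lastside.png");g=mask(im,"black");s=sensors.observe();cs=imaging.get_calibration("side");T=s["eef_pos"];p=proj(cs,T)[0]
x0=int(p[0])
for y in range(int(p[1])+4,int(p[1])+60,3):
    r=np.where(g[y,x0-60:x0+40])[0]+x0-60
    sp=np.split(r,np.where(np.diff(r)>1)[0]+1);print(y,[(int(q[0]),int(q[-1])) for q in sp if len(q)>2])
print("vertical through tcp",proj(cs,[T-np.array([0,0,k]) for k in(0,.02,.04,.06,.075)]).round(1).tolist())
E
python3 st.py|head -3; python3 gl.py
```

```text
{'clock': 34.7, 'eef_pos': [0.496, 0.29, 0.08], 'opening': 0.032, 'finger_force': 7.0} q6 -73.3
yaw 91.96 tool F [ 0.94  0.21 -8.49] T [-0.154  0.021 -0.015]
axial F 7.83
310 [(127, 137), (145, 151), (160, 184), (187, 190)]
313 [(132, 150), (162, 184)]
316 [(136, 150), (163, 185)]
319 [(140, 150), (164, 185)]
322 [(144, 151), (168, 186)]
325 [(148, 150), (172, 187)]
328 [(173, 188)]
331 [(174, 190)]
334 [(174, 190)]
337 [(174, 189)]
340 [(176, 185)]
343 []
346 []
349 []
352 []
355 []
358 []
361 []
364 []
vertical through tcp [[177.9, 307.0], [179.0, 314.8], [180.1, 322.4], [181.2, 329.7], [181.9, 335.1]]
```

The grip's foot stayed put at (174–190, 337) and it now stands in line with the vertical through the TCP, so it is upright. Ease the load and let go.

{"api": "servo_tool", "payload": {"rows": [[[0, 0, -0.001], 0], [[0, 0, -0.0018], 0], [[0, 0, -0.0018], 0], [[0, 0, -0.0018], 0]]}}

```text
clock: 35.13
eef_pos: [0.495, 0.2898, 0.0801]
tcp_rot: [[-0.999, -0.034, -0.0], [-0.034, 0.999, -0.0], [0.0, -0.0, -1.0]]
contact_force: [-0.0, 0.9, 1.0]
opening: 0.0318
finger_force: 7.0
```

{"api": "servo_tool", "payload": {"rows": [[[0, 0, 0], 0], [[0, 0, 0], 0], [[0, 0, 0], 0], [[0, 0, 0], 0], [[0, 0, 0], 0], [[0, 0, 0], 0]], "grip": -0.5}}

```text
clock: 35.63
eef_pos: [0.495, 0.2898, 0.0803]
tcp_rot: [[-0.999, -0.034, -0.0], [-0.034, 0.999, -0.0], [0.0, -0.0, -1.0]]
contact_force: [-0.4, -0.3, 0.4]
opening: 0.0662
finger_force: 0.0
```

```bash
python3 st.py|head -3; python3 gl.py
```

```text
{'clock': 35.633, 'eef_pos': [0.495, 0.29, 0.08], 'opening': 0.066, 'finger_force': 0.0} q6 -73.3
yaw 91.97 tool F [ 0.45 -0.32 -0.36] T [-0.042 -0.159 -0.028]
axial F 0.47
310 [(127, 138), (145, 151), (158, 168), (170, 186)]
313 [(132, 151), (159, 165), (171, 186)]
316 [(136, 151), (154, 165), (172, 186)]
319 [(140, 150), (156, 165), (172, 186)]
322 [(144, 151), (156, 166), (173, 187)]
325 [(148, 150), (157, 167), (173, 187)]
328 [(161, 167), (174, 188)]
331 [(174, 190)]
334 [(174, 190)]
337 [(174, 189)]
340 [(176, 186)]
343 []
346 []
349 []
352 []
355 []
358 []
361 []
364 []
vertical through tcp [[178.2, 306.9], [179.3, 314.7], [180.3, 322.3], [181.4, 329.7], [182.2, 335.1]]
```

It stands on its own, with a vertical centre line from (178,310) to (182,334). Retreating straight up.

{"api": "servo_tool", "payload": {"rows": [[[0, 0, -0.02], 0], [[0, 0, -0.06], 0], [[0, 0, -0.12], 0], [[0, 0, -0.19], 0], [[0, 0, -0.26], 0], [[0, 0, -0.32], 0], [[0, 0, -0.35], 0], [[0, 0, -0.35], 0], [[0, 0, -0.35], 0]]}}

```text
clock: 36.48
eef_pos: [0.495, 0.2898, 0.2559]
tcp_rot: [[-0.999, -0.034, 0.001], [-0.034, 0.999, 0.0], [-0.001, 0.0, -1.0]]
contact_force: [-0.2, 1.1, 0.3]
opening: 0.0659
finger_force: 0.0
```

```bash
python3 st.py|head -2; python3 - <<'E'
from h import *
im=cv2.imread("pics/lastside.png");g=mask(im,"black");cs=imaging.get_calibration("side")
for y in range(270,345,6):
    r=np.where(g[y,130:220])[0]+130;sp=np.split(r,np.where(np.diff(r)>1)[0]+1);print(y,[(int(q[0]),int(q[-1])) for q in sp if len(q)>2])
b=np.array([.495,.290,.004]);print("expect base/top",proj(cs,[b,b+[0,0,.095]]).round(1).tolist())
b2=im.astype(int);a2=cv2.imread("pics/side0.png").astype(int)
d=(abs(b2-a2).sum(2)>90).astype(np.uint8)
for i,l,st,ce in blobs(d,12): print("changed",st)
E
```

```text
{'clock': 36.483, 'eef_pos': [0.495, 0.29, 0.256], 'opening': 0.066, 'finger_force': 0.0} q6 -73.3
yaw 91.97 tool F [ 0.14  1.11 -0.26] T [-0.035 -0.099  0.039]
270 [(149, 154)]
276 [(145, 147), (154, 158)]
282 [(146, 159)]
288 [(146, 161)]
294 [(148, 161)]
300 [(149, 162), (181, 184)]
306 [(150, 164), (170, 185)]
312 [(152, 159), (171, 186)]
318 [(172, 186)]
324 [(173, 187)]
330 [(174, 188)]
336 [(174, 190)]
342 []
expect base/top [[182.2, 335.6], [177.1, 299.5]]
changed [  98    0  285   75 5780]
changed [384   0   7   4  15]
changed [ 335    0  177  115 8465]
changed [435   0  28  10 158]
changed [  94   68   54   63 2174]
changed [489  74  23   7 106]
changed [ 215   84  121   32 1043]
changed [  338    94   174   290 25835]
changed [463 100   8   6  35]
changed [464 110  16  17 156]
changed [  95  128  125  127 4705]
changed [476 129   9   8  62]
changed [483 130  16  22 215]
changed [504 130   8   3  17]
changed [257 184  26  40 481]
changed [115 208  12   6  37]
changed [272 251   6   6  17]
changed [262 255   8   5  15]
changed [269 260  20  16 163]
changed [169 294  24  58 866]
changed [506 306   6  34 143]
changed [ 143  330  141   54 3018]
changed [505 354   7   8  39]
changed [505 371   7  13  51]
```

```bash
python3 -c "
from cell import workorder; print(workorder.close_job())"
```

```text
the job is handed in; nothing more can be done
None
```

The worn grip was twisted off the tube, now stands open end down on the free half of the red tray, and the job was handed in at about 36.5 s; I put the twist at roughly 20–27° anticlockwise and 30° clockwise, and in the last images the tube had not slid noticeably, though no verdict came back.

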